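# Weigh a clock weight on the bench balance

## Task

Gently set the brass clock weight upright on the pan of the bench balance and let go, so that the pan sinks. Then, with a light touch, slide the counterpoise out along the beam until the beam, left free, comes to rest level with its tip at the middle mark of the index post. Never force the beam, pan or counterpoise, and leave the other things on the mat where they are.

Things in the scene. Friction and masses are not known exactly. Their poses are not given: they have to be found in the camera images.
- clock_weight: The load: loose plain brass cylinder, diameter 38 mm, 44 mm tall, with a small plug (diameter 11 mm, 10 mm tall) on top. Origin at the centre of its underside, z up. A filled shell of unknown mass, about 0.22 to 0.39 kg. It stands on the mat in one of four places in a row on the robot's side of the balance.
- balance: Fixed grey cast frame of the bench balance. Base plate 90 x 480 x 14 mm, long side along its y. Two cheeks (30 mm along y, 32 mm across both, 139 mm high) carry the beam between them on a pivot line along x, 125 mm above the table. Origin on the table right below the pivot; z up, y along the beam towards the counterpoise arm and index post, -y towards the pan.
- beam (a joint): Tilt of the beam about the frame's x axis through the pivot, rad: 0 level, positive = pan down and counterpoise arm up; stops at -0.12 and 0.12. It swings freely, settles in about 2 s and is drawn to its resting tilt with 0.8 N m/rad; between the stops, 10 mm of counterpoise travel changes the resting tilt by about 0.06 rad (outwards = negative).
- poise (a joint): Place of the counterpoise on the beam, m: 0 = inner end (its middle 45 mm from the pivot on the +y side), growing outwards along +y, 0.135 = outer end. It slides with about 2.5 N of friction and stays where it is left; it weighs 0.5 kg. The empty beam is level at 0; with the weight on the pan the level place lies between about 0.05 and 0.13.
- pan_centre (a point): Centre of the floor of the round steel pan: inner diameter 104 mm, rim 4 mm above the floor. Fixed to the beam 140 mm from the pivot on the -y side, 91 mm above the table when level; rises and sinks (17 mm either way) and tilts with the beam. Nothing stands above it; the beam's bar (10 x 10 mm, on the pivot line) ends 85 mm from the pivot. Delicate: it bears 25 N at most, and drops hurt it.
- beam_tip (a point): Middle of the beam's outer end, 265 mm from the pivot on the +y side; level when it is as high as index_mark (32 mm above or below it at the stops).
- index_mark (a point): Fixed point 125 mm above the table at the index post, where the level beam's tip is. The post is a plate 6 x 22 mm on the -x side of the tip, 261 mm from the pivot, 184 mm high, with a dark middle mark and two stop arms.
- poise_knob (a point): Centre of the top of the counterpoise's knob, an upright bar 16 x 16 mm, 38 mm tall, from 19 to 57 mm above the beam's middle line. Under it is the block: 34 mm across the beam, 46 mm along it, 19 mm below to 19 mm above the middle line. Axes as the beam's (y along it, outwards). Delicate: all finger forces on it, both pads' squeeze added up, must stay under 40 N.
- holder: Bystander, leave alone: loose aluminium movement holder 64 x 36 x 22 mm with a watch movement on it; origin at the centre of its underside.
- dish: Bystander, leave alone: round white covered dish, diameter 62 mm, 50 mm tall with its knob; origin at the centre of its underside.
- loupe: Bystander, leave alone: black eye loupe, a cone 42 mm wide below and 36 mm tall; origin at the centre of its underside.
Things that resemble listed ones, but are neither listed nor needed, are in the scene too. Of the things that look like the clock_weight, the largest one is meant.

How it is judged (in metres and radians):
On the way, in this order (a step that is already met when the one before it is completed fails the run):
1. the clock weight stands on the pan, let go, and the pan has sunk (distance between clock_weight and pan_centre below 0.035 m and contact force between clock_weight and beam above 1 N and contact force between clock_weight and the fingers below 0.1 N and value of joint beam above 0.08 rad), for 0.2 s.
2. the counterpoise is slid out and the free beam rests level (value of joint beam between -0.025 and 0.025 rad and value of joint poise above 0.035 m and contact force between beam and the fingers below 0.05 N), for 0.5 s.
At the end, for the whole second after the job is handed in: The clock weight stands upright on the pan (underside within 35 mm of the pan's centre), the beam is free, at rest and within 0.025 rad of level (tip within about 6 mm of the middle mark) (distance between clock_weight and pan_centre below 0.035 m and angle between clock_weight's own z axis and vertical below 0.15 rad and contact force between clock_weight and beam above 1 N and value of joint beam between -0.025 and 0.025 rad and velocity of joint beam between -0.04 and 0.04 rad/s); the robot touches nothing.
It fails at once if the clock weight pressed or dropped on the pan (over 25 N) (contact force between clock_weight and beam above 25 N).
It fails at once if the beam, pan or counterpoise forced or squeezed hard (over 40 N) (contact force between beam and the fingers above 40 N).
It fails at once if the frame of the balance struck by the robot (over 25 N) (contact force between balance and the arm above 25 N or contact force between balance and the fingers above 25 N).
It fails at once if a bystander (holder, dish, loupe) moved over 15 mm (distance of any of holder, dish, loupe from where it was at the start of the episode above 0.015 m).
It also fails if it takes over 61 s, if anything falls off the work surface, if the arm or the gripper's body presses on something with over 40 N, if the wrist force passes 120 N, or if a joint passes its speed limit or range.

## Robot

A 6-joint arm with a two-finger parallel gripper is mounted at the origin on the work surface. World frame = base frame: x ahead of the robot, y to its left, z up, the work surface at z = 0. Lengths are in m, angles in degrees, forces in N, time in s.
With the tool pointing down it reaches from about 0.375 to 0.825 m from the base axis. Payload 5.5 kg.
Tool frame: the origin (TCP) lies midway between the tips of the shut fingers; the grasp point (between the pads) lies 19 mm behind it; z points along the fingers, y is the direction in which the jaws open and shut (so a half turn about z gives the same grasp; the last joint's range is limited). The gripper opens to 85 mm and grips with 20 to 120 N. Pads are 22 mm wide; open, the fingers measure 114 mm over their backs; the gripper's body (76 mm by 85 mm) begins 54 mm behind the grasp point. The pads swing forward as they close: fully open they stand 13 mm farther back than shut.
Start: joints at [70.703, 17.962, -2.699, 69.339, 0, 90], TCP at [0.198, 0.566, 0.195] pointing down, gripper open.
Joint ranges: [-152.73, 152.73], [-39.44, 99.34], [-58.76, 71.6], [-118.89, 123.64], [-81.53, 83.1], [-180, 180]. Speed limits (degrees/s): [136.94, 136.94, 172.46, 180, 180, 180].

## Interface

Orientations are given as [roll, pitch, yaw] about the fixed x, y, z axes, in that order (R = Rz(yaw) Ry(pitch) Rx(roll)).
In Python, from bench import sensors, imaging, job gives the robot as it stands.
- The arm moves only by the tool drive_tool, never from a script. Its argument "series" is a list of rows, each an object with "grip": the finger opening in mm, from 0 to 85.4; "delta_pos": the shift along the tool's x, y, z in units of 30 mm (1.0 is 30 mm), a list of three; "turn": the turn about the tool's z in units of 6 degrees (1.0 is 6 degrees). A call has 1 to 5 rows; each row is the pose to reach, as a shift and turn from the pose commanded when the call began, along the tool's axes at that moment; what a row does not reach only later rows make up. A row lasts 1/12 s, in which the tool goes at most 41.7 mm and 7.16 degrees, less where a joint would pass 70% of its speed; a pose out of reach is approached as far as the arm can. A call with a gripper value outside its range is refused whole. The fingers move at their own pace and stop on an object; "squeeze" is the grip in N (left out, the last holds). Time passes only in rows, so rows that repeat a pose let the fingers close. It gives the time, the measured TCP pose, the force and the opening at its end, in the units of the state.
- sensors.observe(): the state, without advancing time (a new reading comes with each control period).
- imaging.grab_frame(name): name is "scene" or "top"; returns the picture (384x512x3 uint8, blue, green, red); there is no depth.
- imaging.calibration(name): a dict with "camera_matrix" (3x3 intrinsics, pixels), "eye" and "attitude" of the camera in the world. Camera axes: x right, y down, z forward; pixel columns grow to the right and rows downward; lengths in m; the calibration is good to about 2 mm. A picture is of the moment at which its call begins. calibration takes no time and is no camera call.
- job.sign_off(): hands the job in, once; it reports no verdict.
The state is a dict: "time_s": time; "joints": joint angles; "dq": joint speeds; "tau": joint torques, N m; "eef_pos": TCP position; "orientation": TCP orientation; "force": force on the tool from outside, world axes, zero at the start; "wrist_torque": the same for the moment, N m; "grip_width": opening from 0.0 (shut) to 1.0 (fully open).
Only numpy, scipy, OpenCV 4.12 (cv2) and the standard library are available. Lean on these libraries where they do the work, as an engineer would, in place of code of your own. Each camera call takes 0.05 s, during which the arm holds its last target.

## Working session

There is one attempt and no reset: what is moved stays moved. The work goes in short steps, Python scripts to look and compute and a tool call to move; the robot and the scene stay as the last step left them, time stands still between calls to the robot, and variables do not carry over. Pictures are saved under pics/ and viewed, and the job is handed in when it is done.

Besides the shell and the picture viewer there is one more tool, called in YAML: its name, and indented under it one key for each argument. drive_tool: Moves the arm, as the interface text tells. Its arguments: {"type":"object","properties":{"series":{"type":"array"},"squeeze":{"type":"number"}},"required":["series"]}

```bash
mkdir -p pics; ls; python3 - <<'E'
from bench import sensors, imaging
import cv2, numpy as np
print(sensors.observe())
for n in ("scene","top"):
    cv2.imwrite(f"pics/{n}0.png",imaging.grab_frame(n)); print(n,imaging.calibration(n))
E
```

```text
pics
{'time_s': 0.0, 'joints': array([ 7.07043951e+01,  1.80035045e+01, -2.75552814e+00,  6.93391691e+01,
        9.73998002e-04,  8.99995666e+01]), 'dq': array([ 0.02245003, -0.06993027, -0.00645582, -0.11160953,  0.09254916,
       -0.10736768]), 'tau': array([-9.29045018e-04, -5.39587462e+01,  3.39751947e+01,  1.92560221e-02,
        2.59779500e-05,  1.65394567e-05]), 'eef_pos': array([0.19804541, 0.56568689, 0.19433185]), 'orientation': array([-1.79901798e+02, -9.74739325e-04,  1.60704827e+02]), 'force': array([ 0.31280191, -0.14739569, -0.62727157]), 'wrist_torque': array([ 0.02817754,  0.05292319, -0.02594836]), 'grip_width': 1.0011900942761063}
scene {'camera_matrix': array([[346.44636713,   0.        , 262.28847801],
       [  0.        , 346.44636713, 193.32383693],
       [  0.        ,   0.        ,   1.        ]]), 'eye': array([ 0.97776814, -0.4093416 ,  0.55344326]), 'attitude': array([-125.91661956,    1.33781311,   43.45243915])}
top {'camera_matrix': array([[473.90400508,   0.        , 259.76468009],
       [  0.        , 473.90400508, 188.58147003],
       [  0.        ,   0.        ,   1.        ]]), 'eye': array([0.34165123, 0.05165198, 1.14363389]), 'attitude': array([-168.95350287,   -2.09381363,  -89.62768181])}
```

View pics/scene0.png

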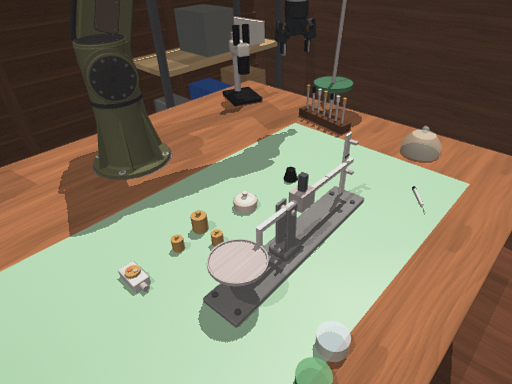

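View pics/top0.png

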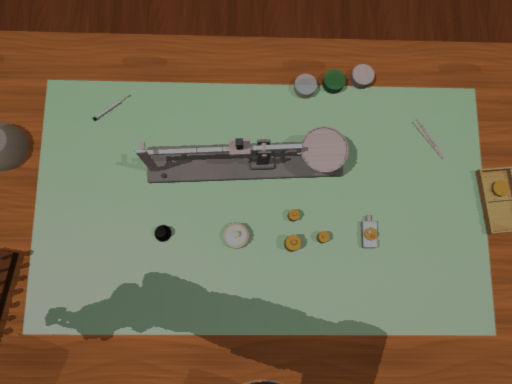

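Both pictures show brass candidates: A top (293,242)/scene (199,222); B top (294,215)/scene (217,238); C top (323,237)/scene (177,243); D in the tray, top (502,188). A looks largest. I'll check it in a close crop and measure everything.

```bash
cat > h.py <<'E'
import numpy as np, cv2
from scipy.spatial.transform import Rotation as R
from bench import sensors, imaging
def cam(n):
    c=imaging.calibration(n); return c['camera_matrix'],np.array(c['eye']),R.from_euler('xyz',c['attitude'],degrees=True).as_matrix()
def ray(n,px):
    K,e,A=cam(n); d=A@np.linalg.inv(K)@np.array([px[0],px[1],1.]); return e,d/np.linalg.norm(d)
def plane(n,px,z):
    e,d=ray(n,px); return e+d*(z-e[2])/d[2]
def two(p1,p2):
    e,d=ray('scene',p1);f,g=ray('top',p2)
    s=np.linalg.lstsq(np.c_[d,-g],f-e,rcond=None)[0]
    a=e+s[0]*d;b=f+s[1]*g; return (a+b)/2,np.linalg.norm(a-b)
def proj(n,P):
    K,e,A=cam(n); q=K@A.T@(np.array(P)-e); return q[:2]/q[2]
def brass(im):
    h=cv2.cvtColor(im,cv2.COLOR_BGR2HSV)
    return cv2.inRange(h,(8,130,70),(30,255,255))
E
python3 - <<'E'
from h import *
np.set_printoptions(precision=4,suppress=True)
s=cv2.imread('pics/scene0.png');t=cv2.imread('pics/top0.png')
for n,im,(x0,y0,x1,y1) in (('scene',s,(120,190,240,300)),('top',t,(270,195,400,260))):
    m=brass(im)[y0:y1,x0:x1]
    k,l,st,c=cv2.connectedComponentsWithStats(m)
    for i in range(1,k):
        if st[i,4]>15:
            cc=c[i]+[x0,y0]; print(n,st[i]+[x0,y0,0,0,0],cc,plane(n,cc,.022))
a=cv2.resize(s[170:330,110:290],None,fx=3.3,fy=3.3,interpolation=2);cv2.imwrite('pics/c1.png',a)
a=cv2.resize(t[120:260,130:390],None,fx=3,fy=3,interpolation=2);cv2.imwrite('pics/c2.png',a)
a=cv2.resize(s[130:310,200:380],None,fx=3.3,fy=3.3,interpolation=2);cv2.imwrite('pics/c3.png',a)
E
```

```text
scene [120 190  39  20 402] [132.8756 196.1841] [ 0.2186 -0.1201  0.022 ]
scene [191 211  16  23 300] [198.8367 221.58  ] [ 0.43   -0.0676  0.022 ]
scene [211 230  12  16 138] [216.2536 236.7826] [ 0.501  -0.0741  0.022 ]
scene [171 235  13  17 172] [177.1337 242.8895] [ 0.4517 -0.1448  0.022 ]
scene [125 266  15  12 116] [131.5259 271.3362] [ 0.4511 -0.2554  0.022 ]
top [288 210  12  11  99] [293.4949 214.7071] [ 0.4984 -0.0691  0.022 ]
top [365 228  12  12  96] [370.6979 233.9792] [ 0.4541 -0.2539  0.022 ]
top [317 232  12  11 100] [322.91 236.81] [ 0.4462 -0.1389  0.022 ]
top [285 235  16  16 202] [292.5149 242.5891] [ 0.4319 -0.0663  0.022 ]
```

View pics/c1.png

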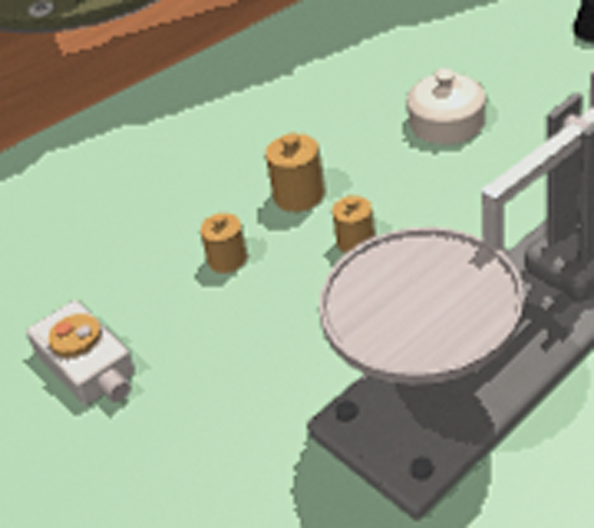

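View pics/c2.png

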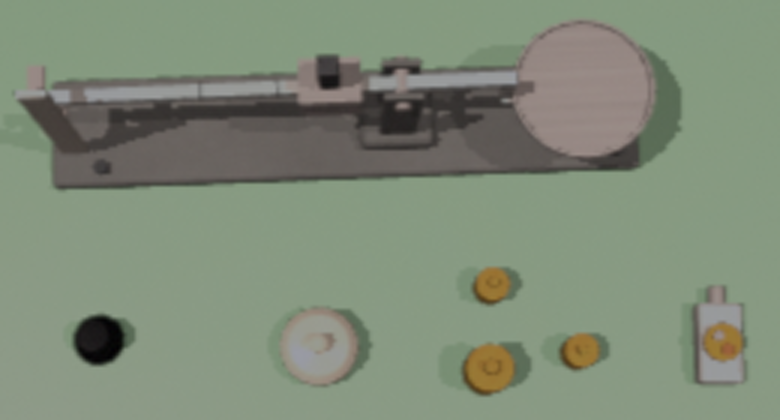

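View pics/c3.png

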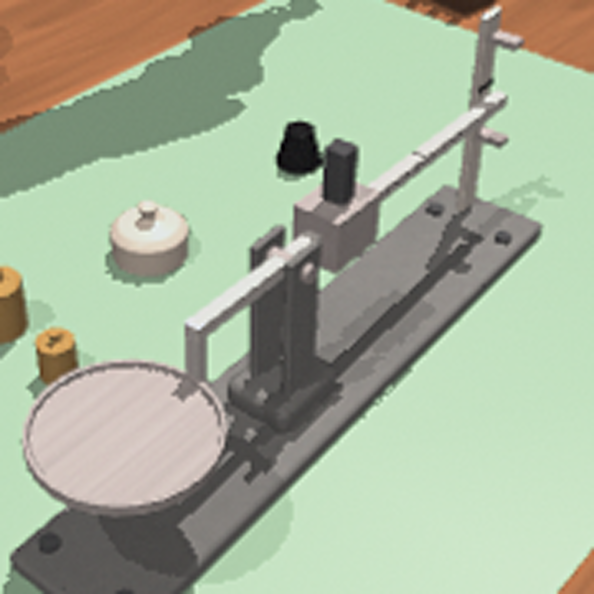

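```bash
python3 - <<'E'
from h import *
np.set_printoptions(precision=4,suppress=True)
s=cv2.imread('pics/scene0.png');t=cv2.imread('pics/top0.png')
print('pan',two((237.9,262.4),(325,149.3)),plane('scene',(237.9,262.4),.095),plane('top',(325,149.3),.095))
print('knob',two((303.3,174.5),(239.3,140)),plane('top',(239.3,140),.182),plane('scene',(303.3,174.5),.182))
# weight top face centres from crops
print('W', two((110+295/3.3,170+151/3.3),(130+489/3,120+367/3)),plane('top',(130+489/3,120+367/3),.044),plane('scene',(110+295/3.3,170+151/3.3),.044))
print('W blob mid',two((198.8,222),(292.5,242.6)))
# tip / pivot
print('tip',plane('top',(130+40/3,120+96/3),.13),'bar end pan',plane('top',(130+516/3,120+79/3),.13))
# base plate corners
for p in ((54,187),(638,165)): print('plate',plane('top',(130+p[0]/3,120+p[1]/3),.014))
for p in ((12,562),(541,232),(447,188)): print('plate s',plane('scene',(200+p[0]/3.3,130+p[1]/3.3),.014))
a=cv2.resize(t[125:190,130:250],None,fx=6.5,fy=6.5,interpolation=cv2.INTER_NEAREST);cv2.imwrite('pics/c4.png',a)
a=cv2.resize(s[160:230,250:350],None,fx=8,fy=8,interpolation=cv2.INTER_NEAREST);cv2.imwrite('pics/c5.png',a)
E
```

```text
pan (array([ 0.6426, -0.1355,  0.091 ]), np.float64(0.0011382092380085842)) [ 0.6458 -0.1374  0.095 ] [ 0.6411 -0.1352  0.095 ]
knob (array([0.6336, 0.0609, 0.1792]), np.float64(0.001971439374159366)) [0.6335 0.0616 0.182 ] [0.6356 0.0565 0.182 ]
W (array([ 0.4315, -0.0651,  0.039 ]), np.float64(0.0013024567558103221)) [ 0.4307 -0.0651  0.044 ] [ 0.4372 -0.068   0.044 ]
W blob mid (array([ 0.4312, -0.0673,  0.0214]), np.float64(0.002312084962327413))
tip [0.6182 0.272  0.13  ] bar end pan [ 0.637  -0.0776  0.13  ]
plate [0.5743 0.282  0.014 ]
plate [ 0.5994 -0.1921  0.014 ]
plate s [ 0.6088 -0.1977  0.014 ]
plate s [0.6715 0.2733 0.014 ]
plate s [0.584  0.2753 0.014 ]
```

View pics/c4.png

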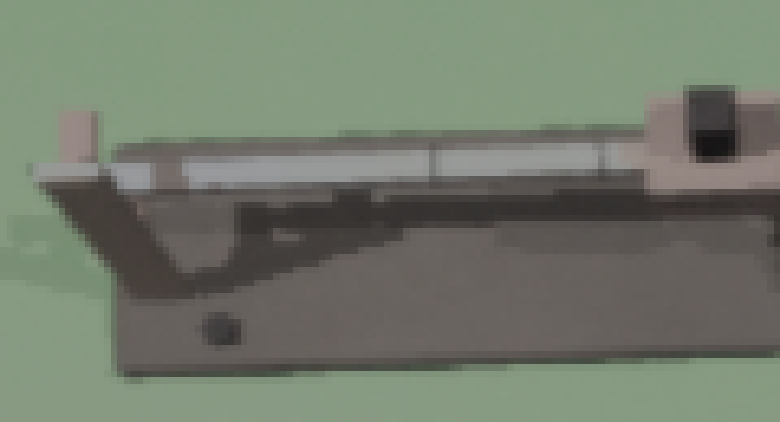

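View pics/c5.png

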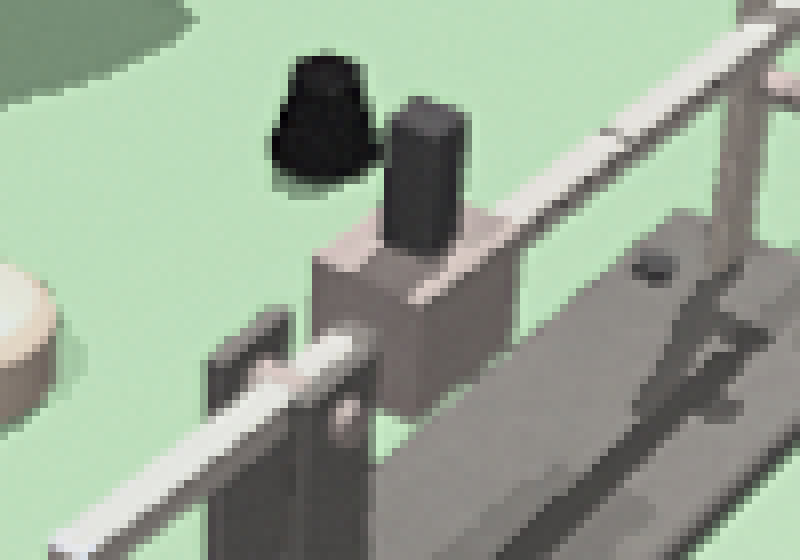

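```bash
python3 - <<'E'
from h import *
np.set_printoptions(precision=4,suppress=True)
print('knob',two((303.5,174.1),(239.4,141.6)),plane('top',(239.4,141.6),.182),plane('scene',(303.5,174.1),.182))
print('cheek',plane('top',(263.7,148.3),.139),plane('top',(263.7,142.5),.139))
t=cv2.imread('pics/top0.png');s=cv2.imread('pics/scene0.png')
a=cv2.resize(t[130:185,235:350],None,fx=6.5,fy=6.5,interpolation=cv2.INTER_NEAREST);cv2.imwrite('pics/c6.png',a)
a=cv2.resize(s[130:230,310:380],None,fx=6,fy=6,interpolation=cv2.INTER_NEAREST);cv2.imwrite('pics/c7.png',a)
u=np.array([-.053,.9986,0]);x=np.array([.9986,.053,0]);O=np.array([.635,.0045,0])
for nm,P in (('pan',O-.14*u+[0,0,.095]),('tip',O+.265*u+[0,0,.125]),('knob0',O+.045*u+[0,0,.182]),('cheektop',O+[0,0,.139]),('corner',O-.045*x-.2*u+[0,0,.014]),('corner2',O-.045*x+.28*u+[0,0,.014])):
  print(nm,P,proj('scene',P),proj('top',P))
E
```

```text
knob (array([0.6315, 0.0617, 0.1785]), np.float64(0.0012012371737387417)) [0.63   0.0613 0.182 ] [0.635  0.0579 0.182 ]
cheek [0.6285 0.0081 0.139 ] [0.6417 0.0082 0.139 ]
pan [ 0.6424 -0.1353  0.095 ] [237.4589 260.7768] [325.0233 148.7304]
tip [0.621  0.2691 0.125 ] [351.3683 156.5059] [145.1684 151.4116]
knob0 [0.6326 0.0494 0.182 ] [299.8553 175.4093] [245.0453 140.4869]
cheektop [0.635  0.0045 0.139 ] [285.5573 203.7455] [265.3607 145.4739]
corner [ 0.6007 -0.1976  0.014 ] [200.9733 297.8339] [344.8906 174.5378]
corner2 [0.5752 0.2817 0.014 ] [334.0464 184.743 ] [148.1331 181.9552]
```

View pics/c6.png

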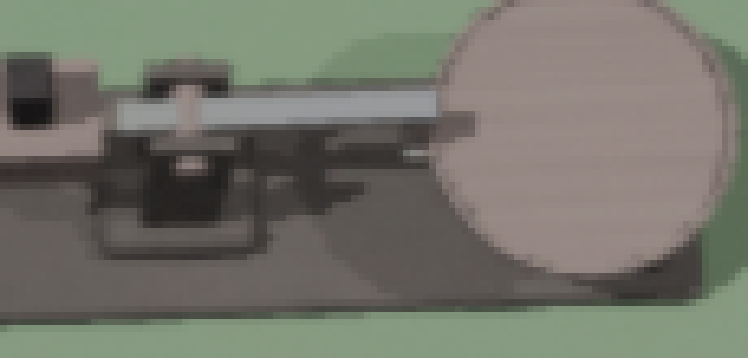

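View pics/c7.png

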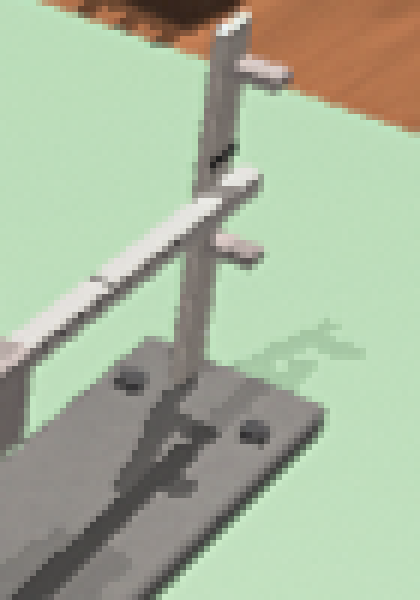

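```bash
cat >> h.py <<'E'
def go(x,y,z,yaw=None):
    o=sensors.observe(); M=R.from_euler('xyz',o['orientation'],degrees=True)
    d=M.inv().apply(np.array([x,y,z])-o['eef_pos'])/.03
    t=0 if yaw is None else -((yaw-o['orientation'][2]+180)%360-180)/6
    print('t',round(o['time_s'],2),'pos',np.round(o['eef_pos'],4),'rpy',np.round(o['orientation'],1),'j',np.round(o['joints'],0),'F',np.round(o['force'],1),'w',round(o['grip_width'],3))
    print('delta',np.round(d,2),'turn',round(t,2))
E
python3 -c "
from h import *
go(.431,-.066,.14,135)"
```

```text
t 0.1 pos [0.1981 0.5658 0.1944] rpy [-179.9   -0.   160.7] j [71. 18. -3. 69.  0. 90.] F [-0.5  0.4 -0.5] w 1.001
delta [-14.29 -17.31   1.84] turn 4.28
```

drive_tool:
  series:
    - {"grip": 70,"delta_pos": [-14.3,-17.3,1.0],"turn": 4.3}
    - {"grip": 70,"delta_pos": [-14.3,-17.3,1.0],"turn": 4.3}
    - {"grip": 70,"delta_pos": [-14.3,-17.3,1.0],"turn": 4.3}
    - {"grip": 70,"delta_pos": [-14.3,-17.3,1.0],"turn": 4.3}
    - {"grip": 70,"delta_pos": [-14.3,-17.3,1.0],"turn": 4.3}
  squeeze: 25

```text
time_s: 0.52
eef_pos: [0.2704, 0.369, 0.1853]
orientation: [-180.0, 0.0, 134.8]
force: [1.1, -1.3, 0.7]
grip_width: 0.818
```

```bash
python3 -c "
from h import *
go(.431,-.066,.14,135)"
```

```text
t 0.52 pos [0.2704 0.369  0.1853] rpy [-180.     0.   134.8] j [ 54.   3. -22.  65.  -0.  99.] F [ 1.1 -1.3  0.7] w 0.818
delta [-14.07  -6.41   1.52] turn -0.04
```

drive_tool:
  series:
    - {"grip": 70,"delta_pos": [-14.1,-6.4,1.5],"turn": 0}
    - {"grip": 70,"delta_pos": [-14.1,-6.4,1.5],"turn": 0}
    - {"grip": 70,"delta_pos": [-14.1,-6.4,1.5],"turn": 0}
    - {"grip": 70,"delta_pos": [-14.1,-6.4,1.5],"turn": 0}
    - {"grip": 70,"delta_pos": [-14.1,-6.4,1.5],"turn": 0}

```text
time_s: 0.93
eef_pos: [0.3429, 0.1749, 0.1656]
orientation: [180.0, 0.0, 134.9]
force: [1.5, 0.7, 0.5]
grip_width: 0.822
```

```bash
python3 -c "
from h import *
go(.431,-.066,.14,135)"
```

```text
t 0.93 pos [0.3429 0.1749 0.1656] rpy [180.    0.  134.9] j [ 27.  -4. -32.  62.  -0.  72.] F [1.5 0.7 0.5] w 0.822
delta [-7.76 -3.59  0.85] turn -0.01
```

drive_tool:
  series:
    - {"grip": 70,"delta_pos": [-7.75,-3.6,0.85],"turn": 0}
    - {"grip": 70,"delta_pos": [-7.75,-3.6,0.85],"turn": 0}
    - {"grip": 70,"delta_pos": [-7.75,-3.6,0.85],"turn": 0}
    - {"grip": 70,"delta_pos": [-7.75,-3.6,0.85],"turn": 0}
    - {"grip": 70,"delta_pos": [-7.75,-3.6,0.85],"turn": 0}

```text
time_s: 1.35
eef_pos: [0.4139, -0.0201, 0.145]
orientation: [180.0, 0.0, 134.9]
force: [0.9, 0.5, 0.5]
grip_width: 0.814
```

drive_tool:
  series:
    - {"grip": 70,"delta_pos": [-1.55,-0.7,0.17],"turn": 0}
    - {"grip": 70,"delta_pos": [-1.55,-0.7,0.17],"turn": 0}

```text
time_s: 1.52
eef_pos: [0.4331, -0.0707, 0.1395]
orientation: [-179.9, 0.1, 134.6]
force: [0.6, 0.4, 0.5]
grip_width: 0.819
```

```bash
python3 -c "
from h import *
go(.431,-.066,.015,135)
for n in ('scene','top'): cv2.imwrite(f'pics/{n}1.png',imaging.grab_frame(n))
a=cv2.imread('pics/scene1.png')[130:290,120:320]; cv2.imwrite('pics/s1c.png',cv2.resize(a,None,fx=3,fy=3))
"
```

```text
t 1.52 pos [ 0.4331 -0.0707  0.1395] rpy [-1.799e+02  1.000e-01  1.346e+02] j [ -9.   2. -29.  59.  -0.  36.] F [0.6 0.4 0.5] w 0.819
delta [0.17 0.06 4.15] turn -0.07
```

View pics/s1c.png

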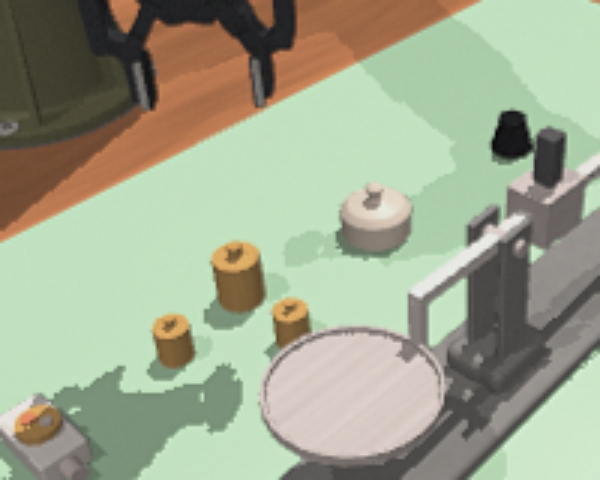

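```bash
python3 -c "
from h import *
print(proj('scene',[.433,-.07,.146]),proj('scene',[.431,-.066,.044]),proj('scene',[.431,-.066,0]))
go(.431,-.066,.015,135)"
```

```text
[191.27095479 178.73369963] [198.41509366 214.2267661 ] [200.82043984 228.39271425]
t 1.62 pos [ 0.4318 -0.0675  0.1395] rpy [-1.800e+02 -1.000e-01  1.347e+02] j [ -9.   2. -29.  59.   0.  36.] F [-1.4  0.8  0.1] w 0.817
delta [0.05 0.02 4.15] turn -0.06
```

```bash
python3 -c "
from h import *
a=imaging.grab_frame('scene');b=imaging.grab_frame('top')
def dot(im,n):
    for z in (.14,.16,.18): 
        p=proj(n,[.432,-.0675,z]); cv2.circle(im,tuple(int(round(v)) for v in p),1,(0,0,255),-1)
    return im
a=cv2.resize(dot(a,'scene')[110:240,120:260],None,fx=4,fy=4,interpolation=0);b=cv2.resize(dot(b,'top')[190:320,220:360],None,fx=4,fy=4,interpolation=0)
cv2.imwrite('pics/d1.png',np.vstack([a,])); cv2.imwrite('pics/d2.png',b)"
```

```text
(no output)
```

View pics/d1.png

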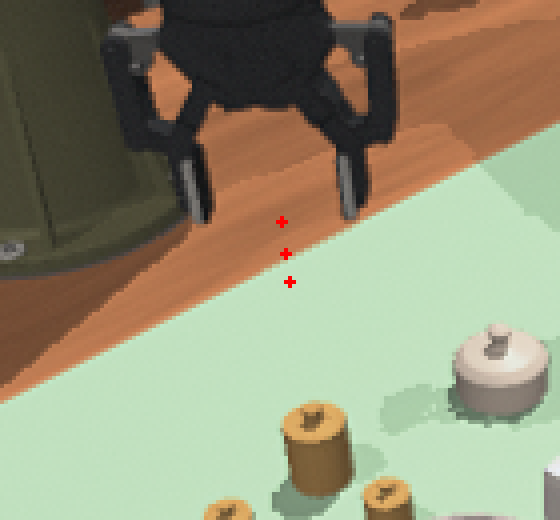

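View pics/d2.png

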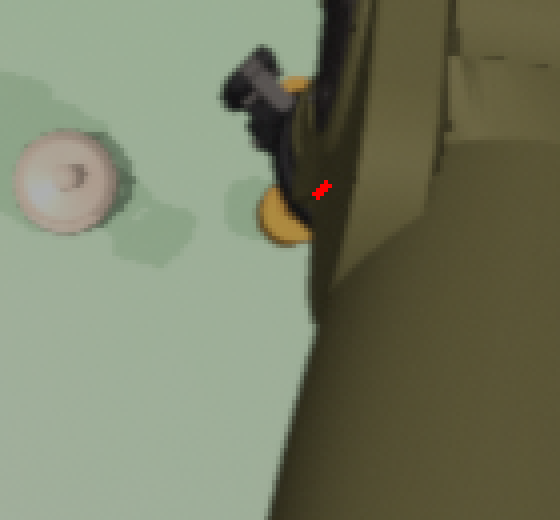

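```bash
python3 -c "
from h import *
for p in ((278,212),(281,214),(285,204),(290,214)): print(two((208,164.3),p))
for z in (.14,.15,.18): print(proj('top',[.462,-.038,z]),proj('scene',[.462,-.038,z]),proj('scene',[.402,-.098,z]))
print(sensors.observe()['joints'])"
python3 -c "
import cv2
b=cv2.imread('pics/d2.png')[0:260,160:420];cv2.imwrite('pics/d3.png',cv2.resize(b,None,fx=2.3,fy=2.3,interpolation=0))"
```

```text
(array([ 0.47272247, -0.03199484,  0.18311806]), np.float64(0.02934336026890697))
(array([ 0.47075584, -0.03511388,  0.18302947]), np.float64(0.02197431944293611))
(array([ 0.48825424, -0.04444982,  0.19473713]), np.float64(0.027053166792894868))
(array([ 0.47445947, -0.04691796,  0.18861813]), np.float64(0.0070295798839521305))
[284.94860688 223.87525601] [211.75883641 179.8205333 ] [172.488591   181.17165021]
[285.36843941 223.3144311 ] [211.25170885 175.94302341] [171.67108623 177.30118047]
[286.6788085  221.56400069] [209.68118434 163.93475405] [169.13927803 165.3143549 ]
[-8.62715979e+00  2.29963458e+00 -2.91103772e+01  5.86754806e+01
  3.76688740e-02  3.64978571e+01]
```

View pics/d3.png

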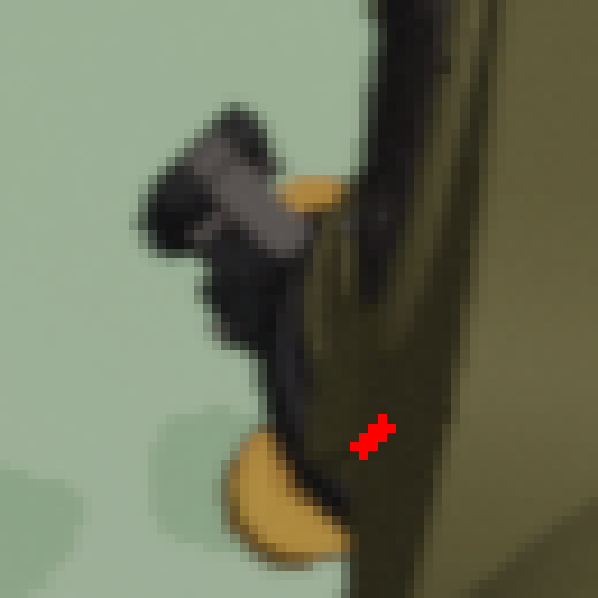

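drive_tool:
  series:
    - {"grip": 70,"delta_pos": [0.05,0.02,1.0],"turn": 0}
    - {"grip": 70,"delta_pos": [0.05,0.02,1.8],"turn": 0}
    - {"grip": 70,"delta_pos": [0.05,0.02,1.8],"turn": 0}

```text
time_s: 1.97
eef_pos: [0.4272, -0.062, 0.0827]
orientation: [-179.8, -0.3, 135.1]
force: [-1.3, -0.5, -0.2]
grip_width: 0.817
```

```bash
python3 -c "
from h import *
go(.431,-.066,.015,135)
a=imaging.grab_frame('scene')
for z in (.085,.095,.115): 
  for q in ([.4615,-.038,z],[.4015,-.096,z]):
        p=proj('scene',q); cv2.circle(a,tuple(int(round(v)) for v in p),0,(0,0,255),-1)
a=cv2.resize(a[130:240,140:260],None,fx=5,fy=5,interpolation=0)
cv2.imwrite('pics/e1.png',a)"
```

```text
t 1.97 pos [ 0.4272 -0.062   0.0827] rpy [-179.8   -0.3  135.1] j [ -8.   5. -34.  51.   0.  37.] F [-1.3 -0.5 -0.2] w 0.817
delta [-0.2   0.    2.26] turn 0.01
```

View pics/e1.png

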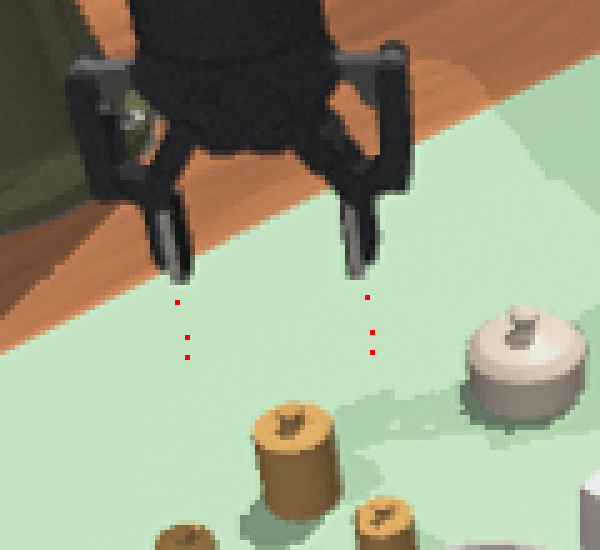

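```bash
python3 -c "
from h import *
print(plane('scene',(193.7,185.8),.094))
for s in ((215,114.5),(212,118),(216,145)):
  for p in ((280,213.7),(282.5,207),(285.5,202.5)): print(s,p,two(s,p))
go(.431,-.066,.015,135)"
```

```text
[ 0.39224689 -0.04136491  0.094     ]
(215, 114.5) (280, 213.7) (array([ 0.46477739, -0.01459087,  0.28278926]), np.float64(0.004065895459995184))
(215, 114.5) (282.5, 207) (array([ 0.47532391, -0.02033006,  0.28779516]), np.float64(0.00022354793230661688))
(215, 114.5) (285.5, 202.5) (array([ 0.48289162, -0.0257761 ,  0.29170108]), np.float64(0.0004334036682379125))
(212, 118) (280, 213.7) (array([ 0.46362297, -0.01775373,  0.27660339]), np.float64(0.002649348039897101))
(212, 118) (282.5, 207) (array([ 0.47427783, -0.02348543,  0.28178663]), np.float64(0.0063941734975006765))
(212, 118) (285.5, 202.5) (array([ 0.4819149 , -0.02892386,  0.28581233]), np.float64(0.006957830943434973))
(216, 145) (280, 213.7) (array([ 0.47157122, -0.02189231,  0.22153356]), np.float64(0.002144768756121619))
(216, 145) (282.5, 207) (array([ 0.48273284, -0.02789919,  0.2281216 ]), np.float64(0.006132732610630854))
(216, 145) (285.5, 202.5) (array([ 0.49070546, -0.03360178,  0.23323571]), np.float64(0.006735043085892249))
t 2.02 pos [ 0.4283 -0.0623  0.0846] rpy [-179.8   -0.2  135.1] j [ -8.   5. -34.  51.   0.  37.] F [-1.  -0.1 -0.4] w 0.819
delta [-0.16 -0.02  2.32] turn 0.01
```

drive_tool:
  series:
    - {"grip": 70,"delta_pos": [0,0,0.9],"turn": 0}
    - {"grip": 70,"delta_pos": [0,0,1.4],"turn": 0}
    - {"grip": 70,"delta_pos": [0,0,1.4],"turn": 0}
    - {"grip": 70,"delta_pos": [0,0,1.4],"turn": 0}

```text
time_s: 2.35
eef_pos: [0.4312, -0.0635, 0.0451]
orientation: [-180.0, -0.0, 135.0]
force: [0.2, 0.7, 0.4]
grip_width: 0.821
```

```bash
cat > look.py <<'E'
import sys
from h import *
n,x0,y0,x1,y1,f,out=sys.argv[1],*map(int,sys.argv[2:7]),sys.argv[7]
a=imaging.grab_frame(n); cv2.imwrite('pics/full_'+out+'.png',a)
cv2.imwrite('pics/'+out+'.png',cv2.resize(a[y0:y1,x0:x1],None,fx=f,fy=f,interpolation=0))
E
python3 look.py scene 140 130 260 240 5 f1; python3 -c "
from h import *
go(.431,-.066,.015,135)"
```

```text
t 2.4 pos [ 0.432  -0.0638  0.0457] rpy [1.80e+02 1.00e-01 1.35e+02] j [ -8.   8. -37.  45.   0.  37.] F [0.1 0.6 0.2] w 0.815
delta [-0.03 -0.08  1.02] turn -0.0
```

View pics/f1.png

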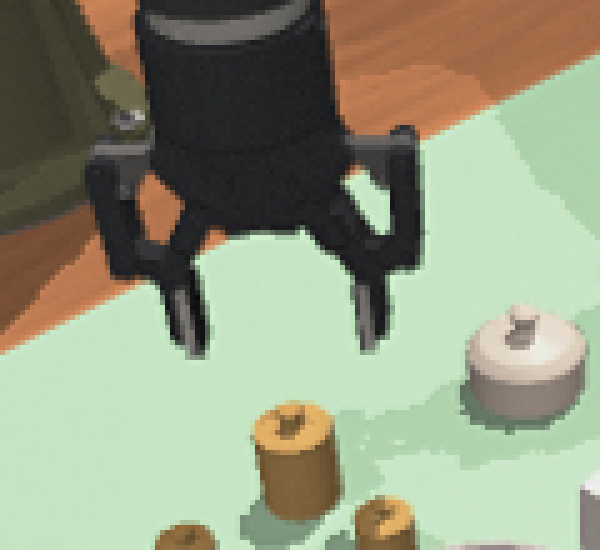

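drive_tool:
  series:
    - {"grip": 70,"delta_pos": [0,-0.08,0.5],"turn": 0}
    - {"grip": 70,"delta_pos": [0,-0.08,0.8],"turn": 0}
    - {"grip": 70,"delta_pos": [0,-0.08,0.8],"turn": 0}
    - {"grip": 70,"delta_pos": [0,-0.08,0.8],"turn": 0}

```text
time_s: 2.73
eef_pos: [0.4295, -0.0658, 0.0206]
orientation: [-180.0, -0.0, 134.9]
force: [0.3, 0.1, 0.5]
grip_width: 0.821
```

```bash
python3 look.py scene 140 130 260 240 5 f2;python3 look.py top 230 190 350 300 5 f3; python3 -c "
from h import *
go(.431,-.066,.015,135)
for z in (0,.02,.03,.06): print(z,proj('scene',[.4315,-.066,z]), proj('top',[.4315+.0247+.007,-.066+.0247+.007,z]))"
```

```text
t 2.83 pos [ 0.4301 -0.066   0.0209] rpy [180.    0.  134.9] j [ -9.   9. -39.  42.   0.  36.] F [ 0.2  1.3 -0.1] w 0.815
delta [-0.02  0.02  0.2 ] turn -0.02
0 [200.95046007 228.48570209] [278.29935724 230.21013813]
0.02 [199.87734055 222.15610643] [278.92846912 229.32546618]
0.03 [199.32920224 218.92301466] [279.25129965 228.87149428]
0.06 [197.63643015 208.93851371] [280.25467801 227.46052   ]
```

View pics/f2.png

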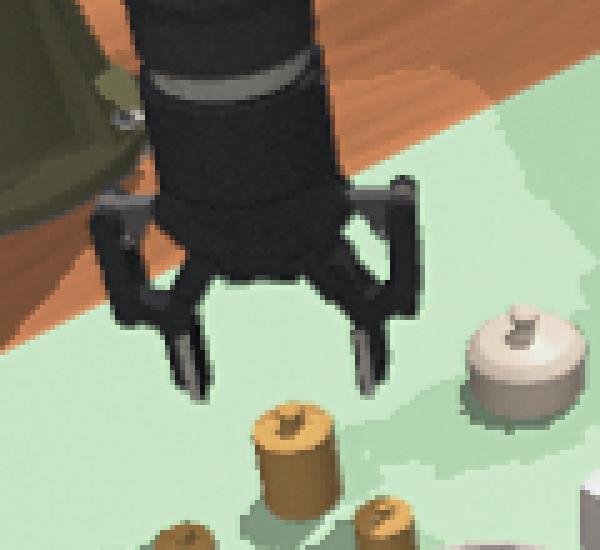

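View pics/f3.png

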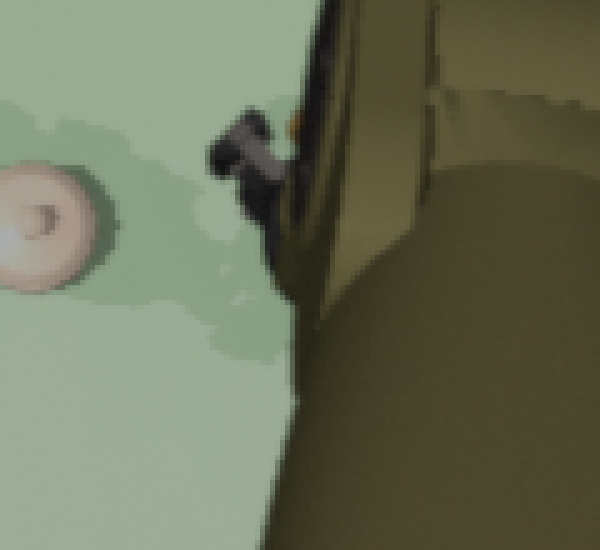

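drive_tool:
  series:
    - {"grip": 70,"delta_pos": [0,0,0.3],"turn": 0}
    - {"grip": 70,"delta_pos": [0,0,0.55],"turn": 0}
    - {"grip": 70,"delta_pos": [0,0,0.55],"turn": 0}
    - {"grip": 70,"delta_pos": [0,0,0.55],"turn": 0}

```text
time_s: 3.17
eef_pos: [0.4286, -0.0658, 0.0029]
orientation: [-179.9, -0.1, 134.9]
force: [0.1, -0.2, 0.4]
grip_width: 0.82
```

```bash
python3 look.py scene 140 130 260 240 5 f4; python3 -c "
from h import *
go(.431,-.066,.015,135)"
```

```text
t 3.22 pos [ 0.429  -0.0659  0.0032] rpy [-1.800e+02 -1.000e-01  1.349e+02] j [ -9.  11. -40.  39.   0.  36.] F [-0.5 -0.3  0.5] w 0.821
delta [-0.05  0.05 -0.39] turn -0.02
```

View pics/f4.png

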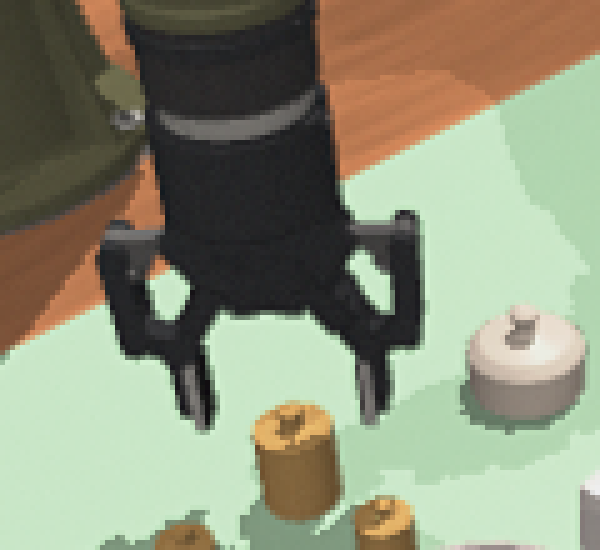

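```bash
python3 look.py top 230 190 350 300 5 f5; python3 -c "
from h import *
print(two((221,166),(277,220)),two((221,166),(277,222)),plane('scene',(197.5,215),.012))"
```

```text
(array([ 0.46818247, -0.01697954,  0.16740867]), np.float64(0.005171150470188169)) (array([ 0.46500547, -0.01611015,  0.16556151]), np.float64(0.007694537025025593)) [ 0.3973624  -0.04783226  0.012     ]
```

View pics/f5.png

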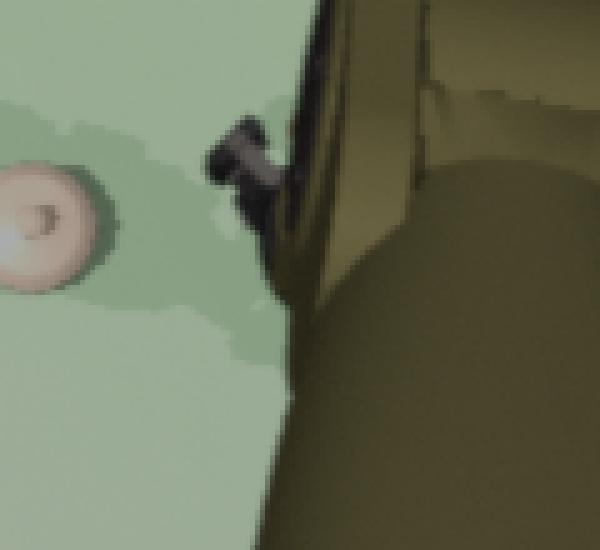

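drive_tool:
  series:
    - {"grip": 70,"delta_pos": [-0.05,0.05,0.2],"turn": 0}
    - {"grip": 70,"delta_pos": [-0.05,0.05,0.4],"turn": 0}
    - {"grip": 70,"delta_pos": [-0.05,0.05,0.4],"turn": 0}
    - {"grip": 70,"delta_pos": [-0.05,0.05,0.4],"turn": 0}

```text
time_s: 3.6
eef_pos: [0.431, -0.0659, -0.009]
orientation: [-180.0, -0.1, 134.9]
force: [-0.1, 0.3, -0.2]
grip_width: 0.82
```

```bash
python3 look.py scene 140 130 260 240 5 f6; python3 -c "
from h import *
go(.431,-.066,.015,135)"
```

```text
t 3.65 pos [ 0.4312 -0.0659 -0.0087] rpy [-180.    -0.   134.9] j [ -9.  12. -40.  38.   0.  36.] F [ 0.6 -0.4 -0.8] w 0.82
delta [ 0.   -0.01 -0.79] turn -0.02
```

View pics/f6.png

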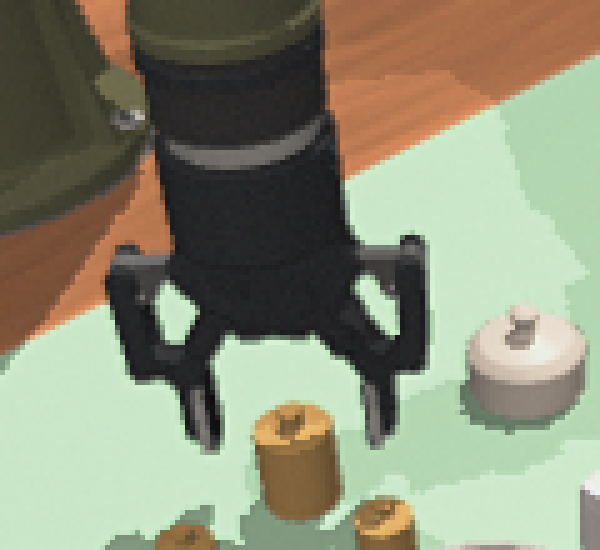

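drive_tool:
  series:
    - {"grip": 70,"delta_pos": [0,0,0.15],"turn": 0}
    - {"grip": 70,"delta_pos": [0,0,0.15],"turn": 0}
    - {"grip": 70,"delta_pos": [0,0,0.15],"turn": 0}

```text
time_s: 3.9
eef_pos: [0.4313, -0.066, -0.0131]
orientation: [-180.0, -0.0, 134.9]
force: [0.1, 0.2, -0.3]
grip_width: 0.82
```

drive_tool:
  series:
    - {"grip": 70,"delta_pos": [0,0,0.15],"turn": 0}
    - {"grip": 70,"delta_pos": [0,0,0.25],"turn": 0}
    - {"grip": 70,"delta_pos": [0,0,0.25],"turn": 0}

```text
time_s: 4.15
eef_pos: [0.431, -0.0659, -0.021]
orientation: [-180.0, -0.0, 134.9]
force: [-1.3, -0.2, 0.1]
grip_width: 0.818
```

```bash
python3 look.py scene 140 130 260 240 5 f7; python3 -c "
from h import *
go(.431,-.066,.015,135)"
```

```text
t 4.2 pos [ 0.4311 -0.0659 -0.0208] rpy [-180.    -0.   134.9] j [ -9.  13. -41.  36.   0.  36.] F [ 0.4  0.6 -0.3] w 0.822
delta [ 0.   -0.01 -1.19] turn -0.02
```

View pics/f7.png

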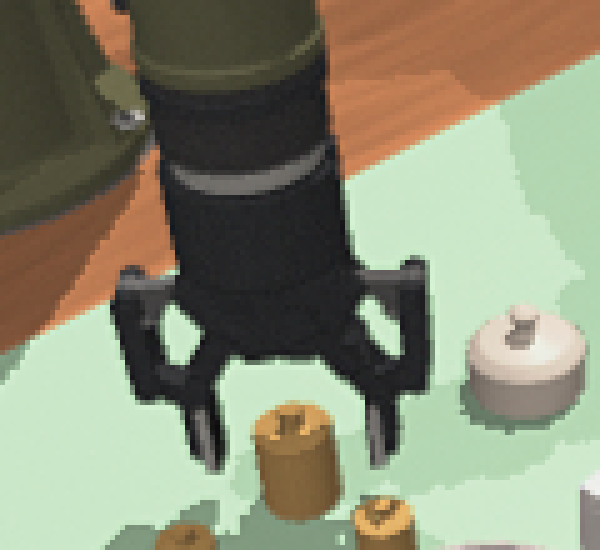

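drive_tool:
  series:
    - {"grip": 45,"delta_pos": [0,0,0],"turn": 0}
    - {"grip": 40,"delta_pos": [0,0,0],"turn": 0}
    - {"grip": 34,"delta_pos": [0,0,0],"turn": 0}
    - {"grip": 30,"delta_pos": [0,0,0],"turn": 0}
    - {"grip": 30,"delta_pos": [0,0,0],"turn": 0}
  squeeze: 25

```text
time_s: 4.62
eef_pos: [0.4316, -0.0662, -0.0202]
orientation: [-180.0, 0.0, 134.9]
force: [-1.6, -0.2, 3.4]
grip_width: 0.437
```

drive_tool:
  series:
    - {"grip": 30,"delta_pos": [0,0,0],"turn": 0}
    - {"grip": 30,"delta_pos": [0,0,0],"turn": 0}

```text
time_s: 4.78
eef_pos: [0.4316, -0.0662, -0.0202]
orientation: [-180.0, 0.0, 134.9]
force: [-1.0, -0.9, 4.9]
grip_width: 0.432
```

```bash
python3 look.py scene 140 130 260 240 5 f8; python3 -c "
from h import *
go(.431,-.066,.015,135)"
```

```text
t 4.83 pos [ 0.4316 -0.0662 -0.0202] rpy [-180.     0.   134.9] j [ -9.  13. -41.  36.  -0.  36.] F [-2.3 -1.4  5.3] w 0.438
delta [ 0.02 -0.01 -1.17] turn -0.02
```

View pics/f8.png

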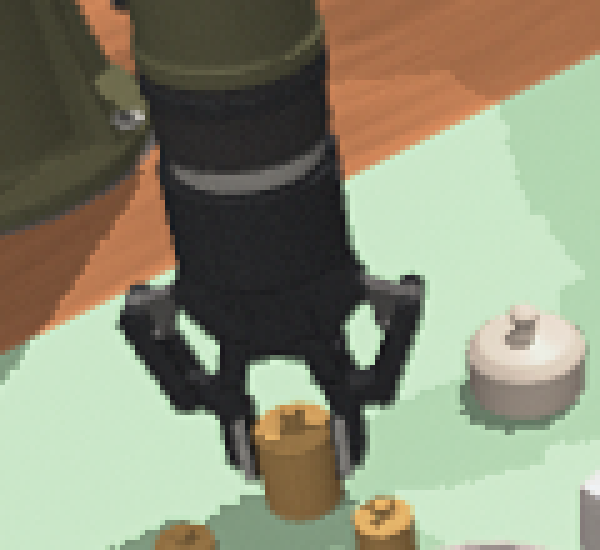

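drive_tool:
  series:
    - {"grip": 30,"delta_pos": [0,0,-0.3],"turn": 0}
    - {"grip": 30,"delta_pos": [0,0,-1.0],"turn": 0}
    - {"grip": 30,"delta_pos": [0,0,-2.0],"turn": 0}
    - {"grip": 30,"delta_pos": [0,0,-2.0],"turn": 0}

```text
time_s: 5.17
eef_pos: [0.4348, -0.0662, 0.0439]
orientation: [179.8, 0.3, 134.9]
force: [2.5, -0.3, -2.7]
grip_width: 0.433
```

```bash
python3 look.py scene 120 100 280 240 4 f9; python3 -c "
from h import *
go(.6423,-.1323,.125,93)"
```

```text
t 5.22 pos [ 0.4343 -0.0662  0.0421] rpy [179.8   0.2 134.9] j [ -9.   8. -37.  45.   0.  36.] F [-0.4 -1.1 -1.9] w 0.435
delta [-6.47  3.36 -2.73] turn 6.99
```

View pics/f9.png

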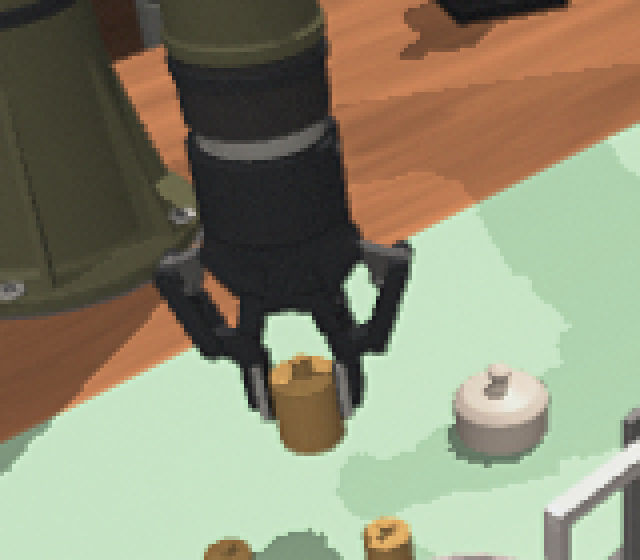

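drive_tool:
  series:
    - {"grip": 30,"delta_pos": [0,0,-1.3],"turn": 0}
    - {"grip": 30,"delta_pos": [-0.5,0.3,-2.6],"turn": 1}
    - {"grip": 30,"delta_pos": [-1.5,0.8,-3.2],"turn": 2}
    - {"grip": 30,"delta_pos": [-2.7,1.4,-3.4],"turn": 3}
    - {"grip": 30,"delta_pos": [-3.7,2.0,-3.4],"turn": 4}

```text
time_s: 5.63
eef_pos: [0.5556, -0.1032, 0.1435]
orientation: [179.8, 0.1, 110.6]
force: [0.9, -0.4, -2.8]
grip_width: 0.438
```

```bash
python3 -c "
from h import *
go(.6423,-.1323,.145,93)"
```

```text
t 5.63 pos [ 0.5556 -0.1032  0.1435] rpy [1.798e+02 1.000e-01 1.106e+02] j [-11.  15. -13.  61.   0.  59.] F [ 0.9 -0.4 -2.8] w 0.438
delta [-1.92  2.36 -0.04] turn 2.93
```

drive_tool:
  series:
    - {"grip": 30,"delta_pos": [-0.7,0.9,0],"turn": 1}
    - {"grip": 30,"delta_pos": [-1.4,1.7,0],"turn": 2}
    - {"grip": 30,"delta_pos": [-1.9,2.35,0],"turn": 2.9}
    - {"grip": 30,"delta_pos": [-1.9,2.35,0],"turn": 2.9}
    - {"grip": 30,"delta_pos": [-1.9,2.35,0],"turn": 2.9}

```text
time_s: 6.05
eef_pos: [0.6384, -0.1303, 0.1391]
orientation: [-179.8, -0.1, 93.5]
force: [-0.1, -0.2, -3.9]
grip_width: 0.437
```

```bash
python3 look.py scene 140 130 340 310 3 g1;python3 look.py top 230 80 390 220 4 g2; python3 -c "
from h import *
go(.6423,-.1323,.145,93)"
```

```text
t 6.15 pos [ 0.637  -0.1298  0.1401] rpy [-1.798e+02 -1.000e-01  9.360e+01] j [-12.  25.   0.  65.   0.  75.] F [ 0.8 -0.1 -3.1] w 0.435
delta [-0.09  0.17 -0.16] turn 0.09
```

View pics/g1.png

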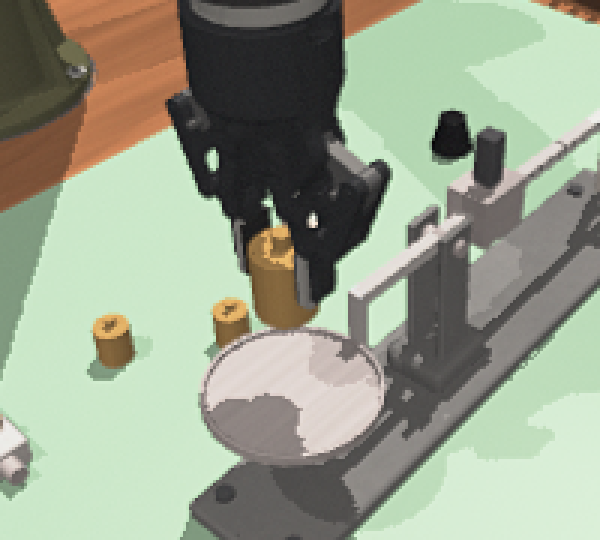

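View pics/g2.png

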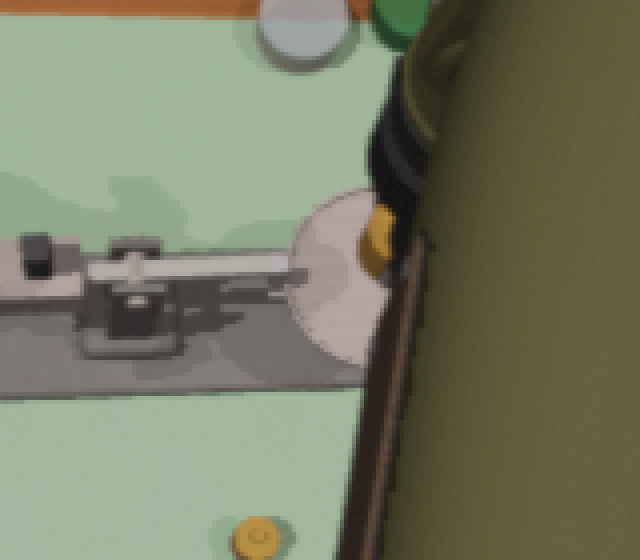

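```bash
python3 -c "
from h import *
for z in (.15,.16,.17,.18): print(z,proj('scene',[.637,-.13,z]),proj('scene',[.637,-.13,z+.044]),proj('top',[.637,-.13+.019,z+.044]))
im=cv2.imread('pics/full_g1.png'); m=brass(im)[200:245,215:255]; ys,xs=np.nonzero(m); print(xs.min()+215,xs.max()+215,ys.min()+200,ys.max()+200)
go(.6423,-.1323,.145,93)"
```

```text
0.15 [235.44228802 235.06742659] [233.58824077 215.15028141] [321.64910178 138.10219182]
0.16 [235.0352629  230.69494993] [233.14302575 210.36754892] [322.44198734 136.67670736]
0.17 [234.62000199 226.23400009] [232.68838251 205.48353348] [323.25084015 135.22251628]
0.18 [234.19625277 221.68186436] [232.22400835 200.49498337] [324.07614744 133.73874262]
215 244 206 243
t 6.15 pos [ 0.637  -0.1298  0.1401] rpy [-1.798e+02 -1.000e-01  9.360e+01] j [-12.  25.   0.  65.   0.  75.] F [ 0.8 -0.1 -3.1] w 0.435
delta [-0.09  0.17 -0.16] turn 0.09
```

```bash
python3 -c "
from h import *
for z in (.14,.15,.16): print(z,plane('scene',(232.7,234.3),z), plane('top',(320,141),z+.044)-[0,.019,0])"
```

```text
0.14 [ 0.6235215 -0.1249606  0.14     ] [ 0.63366475 -0.12808469  0.184     ]
0.15 [ 0.63208971 -0.13183896  0.15      ] [ 0.63062178 -0.12640971  0.194     ]
0.16 [ 0.64065791 -0.13871732  0.16      ] [ 0.62757881 -0.12473474  0.204     ]
```

drive_tool:
  series:
    - {"grip": 30,"delta_pos": [-0.1,0.3,0.3],"turn": 0.1}
    - {"grip": 30,"delta_pos": [-0.1,0.3,0.7],"turn": 0.1}
    - {"grip": 30,"delta_pos": [-0.1,0.3,1.0],"turn": 0.1}
    - {"grip": 30,"delta_pos": [-0.1,0.3,1.0],"turn": 0.1}
    - {"grip": 30,"delta_pos": [-0.1,0.3,1.0],"turn": 0.1}

```text
time_s: 6.57
eef_pos: [0.6463, -0.1324, 0.1102]
orientation: [-179.8, -0.0, 92.9]
force: [0.3, -1.1, -3.2]
grip_width: 0.432
```

```bash
python3 look.py scene 190 170 310 300 5 g3; python3 -c "
from h import *
go(.6423,-.1323,.145,93)"
```

```text
t 6.62 pos [ 0.6471 -0.1326  0.1111] rpy [-179.9   -0.    92.9] j [-12.  27.  -1.  62.   0.  76.] F [-0.4  0.1 -3.6] w 0.437
delta [ 0.02 -0.16 -1.13] turn -0.01
```

View pics/g3.png

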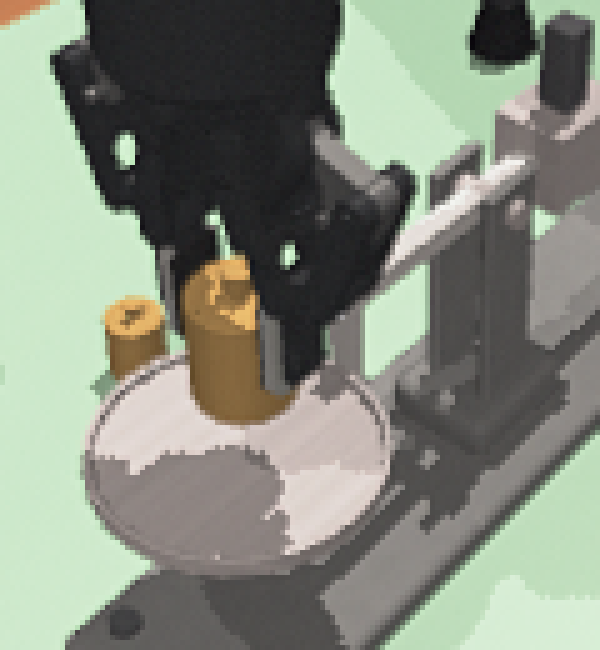

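drive_tool:
  series:
    - {"grip": 30,"delta_pos": [0,0,0.15],"turn": 0}
    - {"grip": 30,"delta_pos": [0,0,0.3],"turn": 0}
    - {"grip": 30,"delta_pos": [0,0,0.45],"turn": 0}
    - {"grip": 30,"delta_pos": [0,0,0.5],"turn": 0}
    - {"grip": 30,"delta_pos": [0,0,0.5],"turn": 0}

```text
time_s: 7.03
eef_pos: [0.6473, -0.1327, 0.0959]
orientation: [-179.9, -0.0, 92.9]
force: [-0.4, 0.1, -2.5]
grip_width: 0.438
```

```bash
python3 look.py scene 190 170 310 300 5 g4; python3 -c "
from h import *
go(.6423,-.1323,.145,93)"
```

```text
t 7.08 pos [ 0.6475 -0.1327  0.0963] rpy [-180.    -0.    92.9] j [-12.  27.  -2.  61.   0.  76.] F [-0.3  0.4 -2.8] w 0.433
delta [ 0.02 -0.17 -1.62] turn -0.02
```

View pics/g4.png

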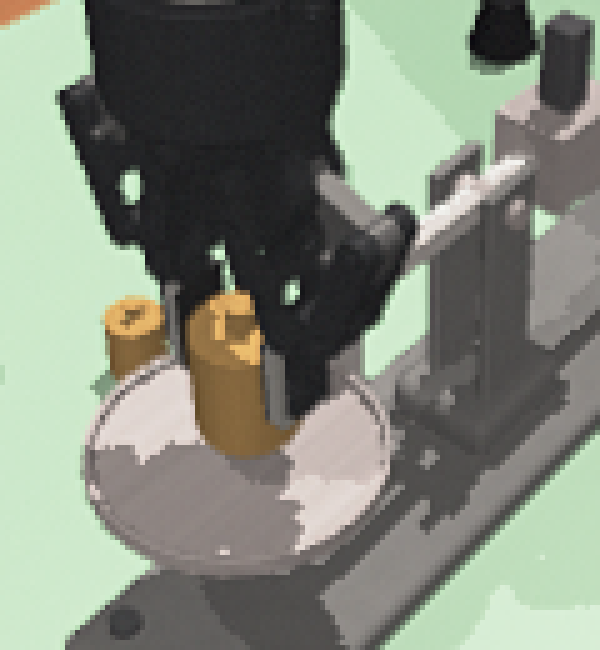

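drive_tool:
  series:
    - {"grip": 30,"delta_pos": [0,0,0.07],"turn": 0}
    - {"grip": 30,"delta_pos": [0,0,0.14],"turn": 0}
    - {"grip": 30,"delta_pos": [0,0,0.2],"turn": 0}
    - {"grip": 30,"delta_pos": [0,0,0.2],"turn": 0}

```text
time_s: 7.42
eef_pos: [0.6475, -0.1327, 0.0901]
orientation: [-180.0, -0.0, 92.9]
force: [0.1, 1.2, -2.4]
grip_width: 0.436
```

drive_tool:
  series:
    - {"grip": 30,"delta_pos": [0,0,0.07],"turn": 0}
    - {"grip": 30,"delta_pos": [0,0,0.14],"turn": 0}
    - {"grip": 30,"delta_pos": [0,0,0.2],"turn": 0}
    - {"grip": 30,"delta_pos": [0,0,0.2],"turn": 0}

```text
time_s: 7.75
eef_pos: [0.6475, -0.1327, 0.084]
orientation: [-180.0, -0.0, 92.9]
force: [-0.6, -0.5, -2.6]
grip_width: 0.434
```

```bash
python3 look.py scene 190 170 310 300 5 g5; python3 -c "
from h import *
go(.6423,-.1323,.145,93)"
```

```text
t 7.8 pos [ 0.6476 -0.1328  0.0843] rpy [-180.    -0.    92.9] j [-12.  28.  -3.  59.  -0.  76.] F [ 0.2 -0.9 -3.5] w 0.435
delta [ 0.02 -0.18 -2.02] turn -0.02
```

View pics/g5.png

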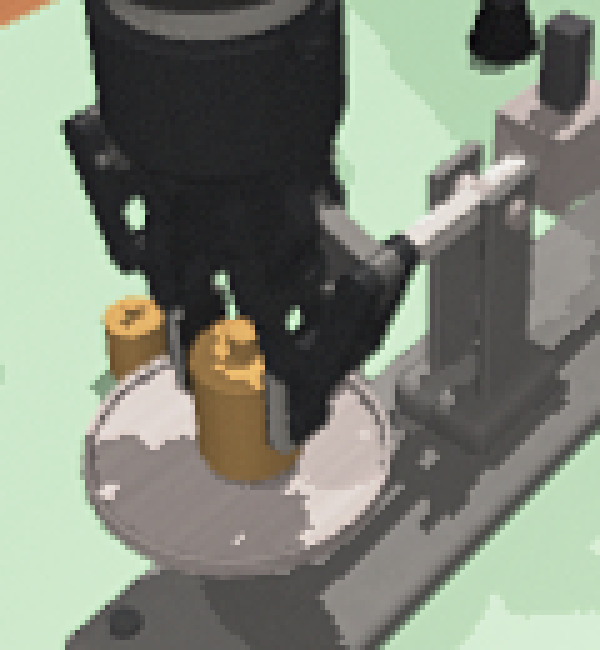

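drive_tool:
  series:
    - {"grip": 30,"delta_pos": [0,0,0.05],"turn": 0}
    - {"grip": 30,"delta_pos": [0,0,0.1],"turn": 0}
    - {"grip": 30,"delta_pos": [0,0,0.15],"turn": 0}
    - {"grip": 30,"delta_pos": [0,0,0.15],"turn": 0}

```text
time_s: 8.13
eef_pos: [0.6476, -0.1327, 0.0797]
orientation: [-180.0, -0.0, 92.9]
force: [-1.4, -0.0, -1.6]
grip_width: 0.439
```

drive_tool:
  series:
    - {"grip": 30,"delta_pos": [0,0,0.05],"turn": 0}
    - {"grip": 30,"delta_pos": [0,0,0.1],"turn": 0}
    - {"grip": 30,"delta_pos": [0,0,0.15],"turn": 0}
    - {"grip": 30,"delta_pos": [0,0,0.15],"turn": 0}

```text
time_s: 8.47
eef_pos: [0.6476, -0.1327, 0.0752]
orientation: [-180.0, -0.0, 92.9]
force: [0.7, -0.4, -2.3]
grip_width: 0.435
```

```bash
python3 look.py scene 190 170 310 300 5 g6; python3 -c "
from h import *
go(.6423,-.1323,.145,93)"
```

```text
t 8.52 pos [ 0.6476 -0.1327  0.0754] rpy [-180.    -0.    92.9] j [-12.  28.  -4.  58.  -0.  76.] F [-0.7  0.1 -3.7] w 0.43
delta [ 0.02 -0.18 -2.32] turn -0.02
```

View pics/g6.png

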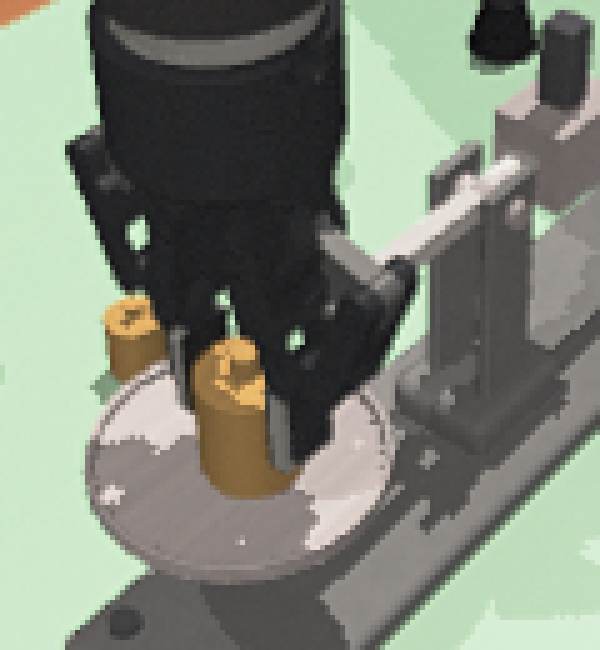

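drive_tool:
  series:
    - {"grip": 30,"delta_pos": [0,0,0.06],"turn": 0}
    - {"grip": 30,"delta_pos": [0,0,0.12],"turn": 0}
    - {"grip": 30,"delta_pos": [0,0,0.18],"turn": 0}
    - {"grip": 30,"delta_pos": [0,0,0.24],"turn": 0}
    - {"grip": 30,"delta_pos": [0,0,0.3],"turn": 0}

```text
time_s: 8.93
eef_pos: [0.6479, -0.1326, 0.0665]
orientation: [180.0, -0.0, 92.9]
force: [0.1, 1.1, -1.1]
grip_width: 0.436
```

drive_tool:
  series:
    - {"grip": 30,"delta_pos": [0,0,0.05],"turn": 0}
    - {"grip": 30,"delta_pos": [0,0,0.1],"turn": 0}
    - {"grip": 30,"delta_pos": [0,0,0.1],"turn": 0}

```text
time_s: 9.18
eef_pos: [0.6476, -0.1328, 0.0632]
orientation: [-180.0, 0.0, 92.9]
force: [-0.4, 0.3, -1.7]
grip_width: 0.436
```

```bash
python3 look.py scene 190 170 310 300 5 g7; python3 -c "
from h import *
go(.6423,-.1323,.145,93)"
```

```text
t 9.23 pos [ 0.6477 -0.1329  0.0634] rpy [-180.     0.    92.9] j [-12.  29.  -4.  57.  -0.  76.] F [ 0.6  1.  -2.4] w 0.431
delta [ 0.03 -0.18 -2.72] turn -0.02
```

View pics/g7.png

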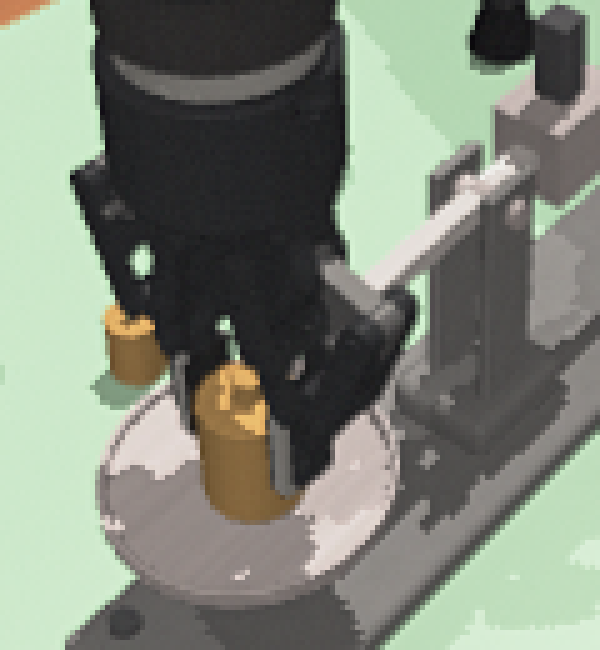

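drive_tool:
  series:
    - {"grip": 30,"delta_pos": [0,0,0.04],"turn": 0}
    - {"grip": 30,"delta_pos": [0,0,0.08],"turn": 0}
    - {"grip": 30,"delta_pos": [0,0,0.1],"turn": 0}
    - {"grip": 30,"delta_pos": [0,0,0.1],"turn": 0}

```text
time_s: 9.57
eef_pos: [0.6478, -0.1328, 0.0605]
orientation: [-180.0, 0.0, 92.9]
force: [1.1, 0.4, -2.2]
grip_width: 0.436
```

drive_tool:
  series:
    - {"grip": 30,"delta_pos": [0,0,0.04],"turn": 0}
    - {"grip": 30,"delta_pos": [0,0,0.06],"turn": 0}
    - {"grip": 30,"delta_pos": [0,0,0.06],"turn": 0}

```text
time_s: 9.82
eef_pos: [0.6478, -0.1328, 0.0587]
orientation: [180.0, 0.0, 92.9]
force: [0.6, 1.2, -1.2]
grip_width: 0.438
```

drive_tool:
  series:
    - {"grip": 30,"delta_pos": [0,0,0.04],"turn": 0}
    - {"grip": 30,"delta_pos": [0,0,0.06],"turn": 0}
    - {"grip": 30,"delta_pos": [0,0,0.06],"turn": 0}

```text
time_s: 10.07
eef_pos: [0.6478, -0.1328, 0.0569]
orientation: [-180.0, 0.0, 92.9]
force: [-0.0, 0.0, -1.7]
grip_width: 0.436
```

drive_tool:
  series:
    - {"grip": 30,"delta_pos": [0,0,0.03],"turn": 0}
    - {"grip": 30,"delta_pos": [0,0,0.03],"turn": 0}

```text
time_s: 10.23
eef_pos: [0.6478, -0.1328, 0.056]
orientation: [-180.0, 0.0, 92.9]
force: [-0.3, 0.3, -0.6]
grip_width: 0.436
```

```bash
python3 look.py scene 190 170 310 300 5 g8; python3 -c "
from h import *
go(.6423,-.1323,.145,93)"
```

```text
t 10.28 pos [ 0.6479 -0.1328  0.0561] rpy [180.    0.   92.9] j [-12.  29.  -5.  56.  -0.  76.] F [ 0.4  0.8 -2.1] w 0.434
delta [ 0.03 -0.18 -2.96] turn -0.02
```

View pics/g8.png

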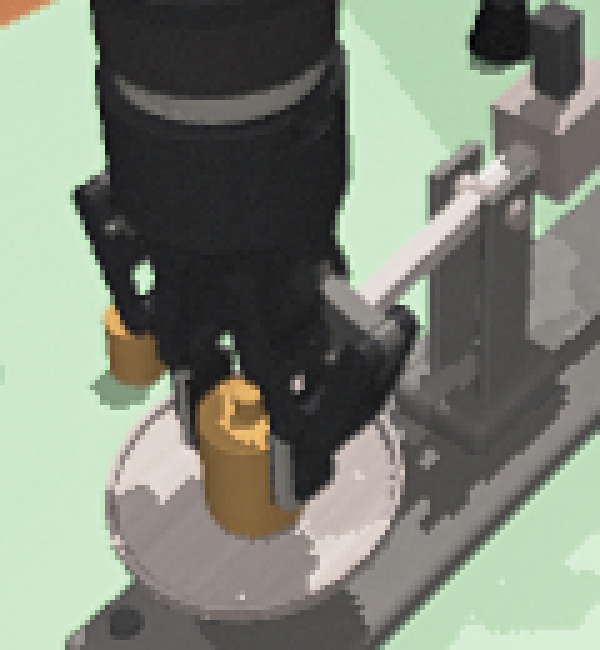

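drive_tool:
  series:
    - {"grip": 30,"delta_pos": [0,0,0.03],"turn": 0}
    - {"grip": 30,"delta_pos": [0,0,0.05],"turn": 0}
    - {"grip": 30,"delta_pos": [0,0,0.05],"turn": 0}

```text
time_s: 10.53
eef_pos: [0.6479, -0.133, 0.0555]
orientation: [180.0, 0.0, 92.9]
force: [-1.1, 0.4, 5.0]
grip_width: 0.436
```

drive_tool:
  series:
    - {"grip": 30,"delta_pos": [0,0,0.03],"turn": 0}
    - {"grip": 30,"delta_pos": [0,0,0.03],"turn": 0}

```text
time_s: 10.7
eef_pos: [0.6481, -0.1331, 0.0554]
orientation: [179.9, 0.0, 92.9]
force: [-2.8, 1.3, 8.8]
grip_width: 0.439
```

```bash
python3 look.py scene 300 130 380 230 6 g9; python3 -c "
from h import *
go(.6423,-.1323,.145,93)"
```

```text
t 10.75 pos [ 0.648  -0.1331  0.0554] rpy [179.9   0.   92.9] j [-12.  29.  -5.  56.  -0.  76.] F [-4.2  0.3  9.1] w 0.439
delta [ 0.03 -0.19 -2.99] turn -0.02
```

View pics/g9.png

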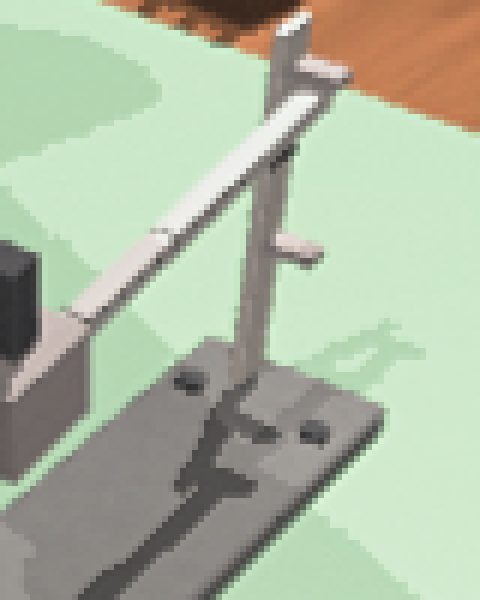

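drive_tool:
  series:
    - {"grip": 30,"delta_pos": [0,0,-0.03],"turn": 0}
    - {"grip": 30,"delta_pos": [0,0,-0.03],"turn": 0}
  squeeze: 20

```text
time_s: 10.92
eef_pos: [0.648, -0.133, 0.0555]
orientation: [180.0, 0.0, 92.9]
force: [-2.2, 0.0, 4.9]
grip_width: 0.436
```

drive_tool:
  series:
    - {"grip": 37,"delta_pos": [0,0,0],"turn": 0}
    - {"grip": 38,"delta_pos": [0,0,0],"turn": 0}
    - {"grip": 39,"delta_pos": [0,0,0],"turn": 0}
    - {"grip": 41,"delta_pos": [0,0,0],"turn": 0}
    - {"grip": 44,"delta_pos": [0,0,0],"turn": 0}

```text
time_s: 11.33
eef_pos: [0.6478, -0.1328, 0.0543]
orientation: [-180.0, -0.0, 92.9]
force: [0.7, 0.5, -0.6]
grip_width: 0.517
```

drive_tool:
  series:
    - {"grip": 50,"delta_pos": [0,0,0],"turn": 0}
    - {"grip": 56,"delta_pos": [0,0,0],"turn": 0}
    - {"grip": 60,"delta_pos": [0,0,0],"turn": 0}

```text
time_s: 11.58
eef_pos: [0.6478, -0.1328, 0.0545]
orientation: [-180.0, 0.0, 92.9]
force: [-0.3, 0.6, -0.6]
grip_width: 0.702
```

```bash
python3 look.py scene 190 170 310 300 5 h1; python3 -c "
from h import *
go(.6423,-.1323,.145,93)"
```

```text
t 11.63 pos [ 0.6478 -0.1328  0.0545] rpy [-180.    -0.    92.9] j [-12.  29.  -5.  56.   0.  76.] F [ 0.4  0.  -0.6] w 0.696
delta [ 0.02 -0.18 -3.02] turn -0.02
```

View pics/h1.png

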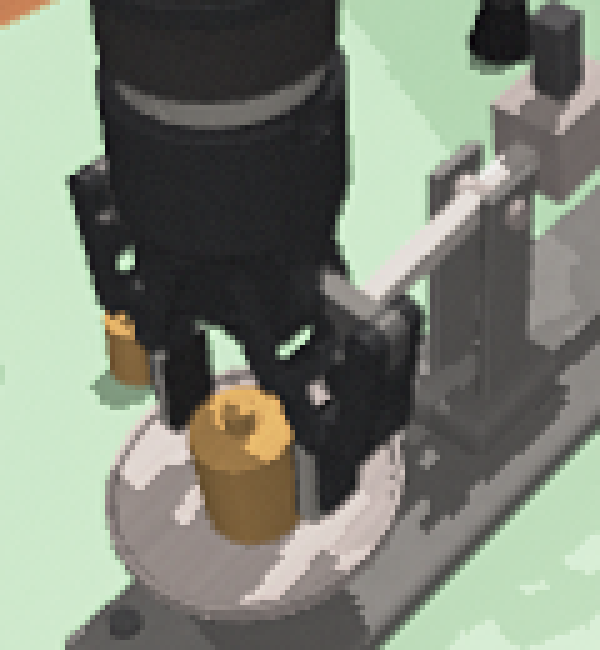

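drive_tool:
  series:
    - {"grip": 60,"delta_pos": [0,0,-0.4],"turn": 0}
    - {"grip": 60,"delta_pos": [0,0,-1.5],"turn": 0}
    - {"grip": 60,"delta_pos": [0,0,-2.8],"turn": 0}
    - {"grip": 50,"delta_pos": [0,0,-4.0],"turn": 0}
    - {"grip": 40,"delta_pos": [0,0,-4.3],"turn": 0}

```text
time_s: 12.05
eef_pos: [0.651, -0.1335, 0.1916]
orientation: [179.5, 0.1, 92.9]
force: [0.9, -0.7, 0.3]
grip_width: 0.475
```

```bash
python3 look.py scene 150 110 370 310 3 h2;python3 look.py top 130 120 350 190 3 h3; python3 -c "
from h import *
u=np.array([-.053,.9986]);O=np.array([.635,.0045])
p=O+.053*u; print(p)
go(p[0],p[1],.18,183)"
```

```text
[0.632191  0.0574258]
t 12.15 pos [ 0.6501 -0.1332  0.1878] rpy [1.796e+02 1.000e-01 9.290e+01] j [-12.  25.   6.  71.  -0.  76.] F [-0.  -0.5 -0.2] w 0.469
delta [ 6.38 -0.28  0.25] turn -15.02
```

View pics/h2.png

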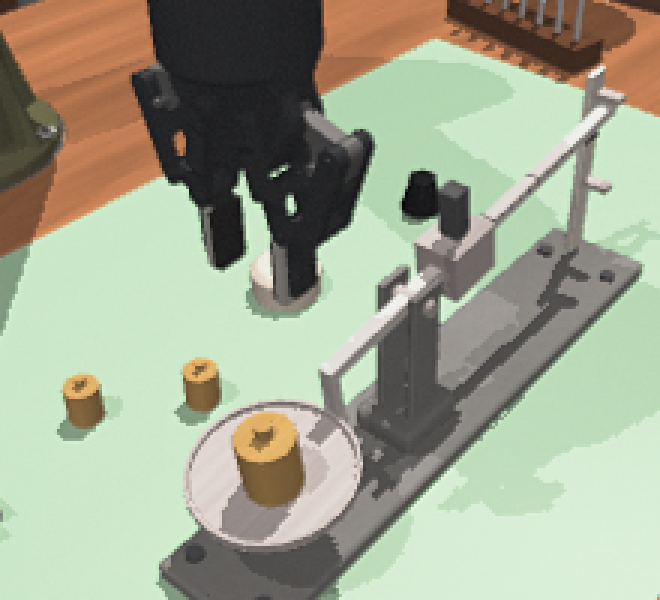

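View pics/h3.png

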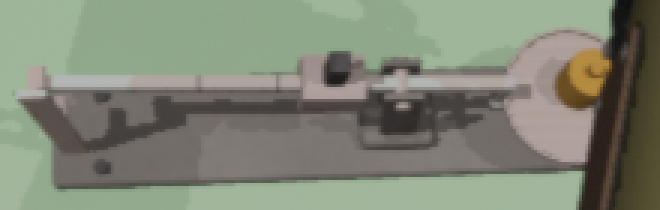

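```bash
python3 -c "
from h import *
print(two((150+455/3,110+188/3),(130+338/3,120+59/3)),plane('top',(130+338/3,120+59/3),.188))"
```

```text
(array([0.63301934, 0.05442409, 0.18615913]), np.float64(0.00010350752359592464)) [0.63249842 0.05445424 0.188     ]
```

drive_tool:
  series:
    - {"grip": 40,"delta_pos": [0.5,0,0],"turn": -1}
    - {"grip": 40,"delta_pos": [1.3,-0.1,0],"turn": -2}
    - {"grip": 40,"delta_pos": [2.3,-0.2,0],"turn": -3}
    - {"grip": 40,"delta_pos": [3.3,-0.2,0],"turn": -4}
    - {"grip": 40,"delta_pos": [4.3,-0.2,0],"turn": -5}

```text
time_s: 12.57
eef_pos: [0.6337, -0.0033, 0.1816]
orientation: [-179.9, -0.1, 123.2]
force: [0.8, 1.0, 0.6]
grip_width: 0.468
```

```bash
python3 -c "
from h import *
go(.636,.055,.19,183)"
```

```text
t 12.57 pos [ 0.6337 -0.0033  0.1816] rpy [-1.799e+02 -1.000e-01  1.232e+02] j [-0. 22.  1. 69.  0. 57.] F [0.8 1.  0.6] w 0.468
delta [ 1.59  1.13 -0.28] turn -9.97
```

drive_tool:
  series:
    - {"grip": 40,"delta_pos": [0.7,0.5,-0.28],"turn": -1.1}
    - {"grip": 40,"delta_pos": [1.2,0.9,-0.28],"turn": -2.2}
    - {"grip": 40,"delta_pos": [1.6,1.13,-0.28],"turn": -3.3}
    - {"grip": 40,"delta_pos": [1.6,1.13,-0.28],"turn": -4.5}
    - {"grip": 40,"delta_pos": [1.6,1.13,-0.28],"turn": -5.6}

```text
time_s: 12.98
eef_pos: [0.6364, 0.0556, 0.1899]
orientation: [-179.9, -0.2, 157.0]
force: [0.3, -0.1, -0.4]
grip_width: 0.467
```

drive_tool:
  series:
    - {"grip": 40,"delta_pos": [0,0,0],"turn": -1.1}
    - {"grip": 40,"delta_pos": [0,0,0],"turn": -2.2}
    - {"grip": 40,"delta_pos": [0,0,0],"turn": -3.3}
    - {"grip": 40,"delta_pos": [0,0,0],"turn": -4.4}
    - {"grip": 40,"delta_pos": [0,0,0],"turn": -4.4}

```text
time_s: 13.4
eef_pos: [0.6365, 0.0544, 0.19]
orientation: [-180.0, -0.2, -176.9]
force: [-0.8, 0.1, -0.0]
grip_width: 0.47
```

```bash
python3 look.py scene 240 80 360 220 4 i1;python3 look.py top 180 100 340 200 4 i2; python3 -c "
from h import *
go(.636,.055,.19,183)"
```

```text
t 13.5 pos [0.6368 0.0544 0.1906] rpy [-1.800e+02 -1.000e-01 -1.773e+02] j [ 5. 22.  3. 71. -0.  2.] F [-0.4 -0.3 -0.3] w 0.466
delta [0.03 0.02 0.02] turn -0.05
```

View pics/i1.png

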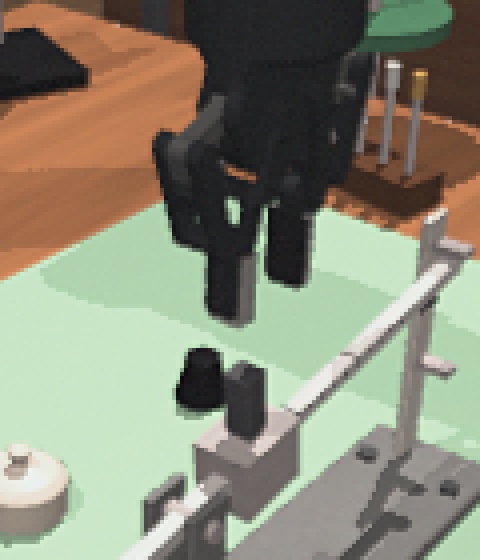

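View pics/i2.png

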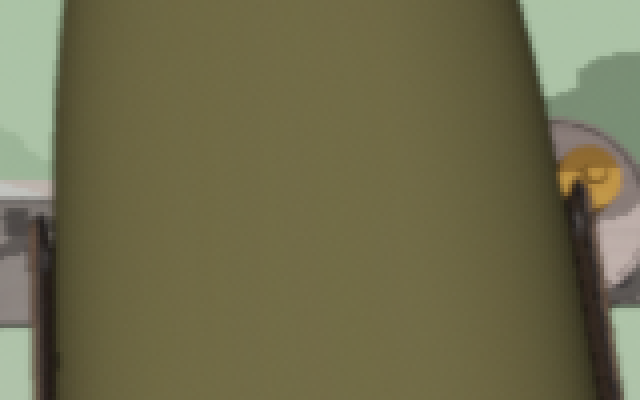

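```bash
python3 -c "
from h import *
for z in (.21,.22,.225,.23,.24): print(z,proj('scene',[.645,.0545,z]),plane('scene',(308.8,155),z))
print(proj('scene',[.633,.054,.187]))"
```

```text
0.21 [307.24310581 164.29285437] [0.62567663 0.08475655 0.21      ]
0.22 [307.52316603 159.73334022] [0.63592844 0.07036995 0.22      ]
0.225 [307.66509238 157.42271157] [0.64105434 0.06317665 0.225     ]
0.23 [307.8083058  155.09112857] [0.64618025 0.05598335 0.23      ]
0.24 [308.09866459 150.36394895] [0.65643206 0.04159675 0.24      ]
[301.56883846 172.38247129]
```

drive_tool:
  series:
    - {"grip": 40,"delta_pos": [0,0,0.7],"turn": 0}
    - {"grip": 40,"delta_pos": [0,0,1.3],"turn": 0}
    - {"grip": 40,"delta_pos": [0,0,1.5],"turn": 0}
    - {"grip": 40,"delta_pos": [0,0,1.5],"turn": 0}

```text
time_s: 13.83
eef_pos: [0.6358, 0.0543, 0.1446]
orientation: [-180.0, -0.3, -177.2]
force: [-0.2, 0.4, -0.3]
grip_width: 0.471
```

```bash
python3 look.py scene 260 110 360 210 6 i3; python3 -c "
from h import *
go(.636,.055,.19,183)"
```

```text
t 13.88 pos [0.6367 0.0544 0.1461] rpy [-1.800e+02 -1.000e-01 -1.772e+02] j [ 5. 24. -1. 65.  0.  2.] F [ 1.  -1.   0.7] w 0.469
delta [ 0.03  0.02 -1.46] turn -0.03
```

View pics/i3.png

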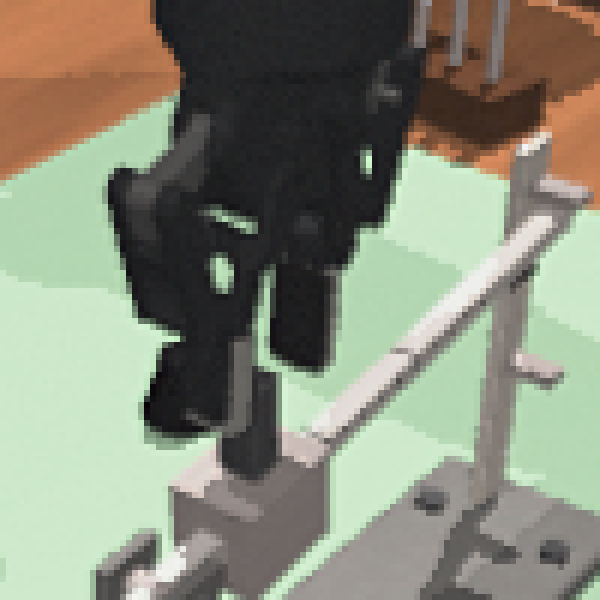

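drive_tool:
  series:
    - {"grip": 40,"delta_pos": [0,0,0.4],"turn": 0}
    - {"grip": 40,"delta_pos": [0,0,0.7],"turn": 0}
    - {"grip": 40,"delta_pos": [0,0,0.7],"turn": 0}

```text
time_s: 14.13
eef_pos: [0.6367, 0.0544, 0.1241]
orientation: [-180.0, -0.1, -177.1]
force: [-0.7, 0.5, -0.3]
grip_width: 0.467
```

```bash
python3 look.py scene 260 110 360 210 6 i4; python3 -c "
from h import *
go(.636,.055,.19,183)"
```

```text
t 14.18 pos [0.6368 0.0544 0.1249] rpy [-1.800e+02 -1.000e-01 -1.771e+02] j [ 5. 24. -3. 63.  0.  2.] F [-0.4 -0.1 -0.6] w 0.47
delta [ 0.03  0.02 -2.17] turn -0.02
```

View pics/i4.png

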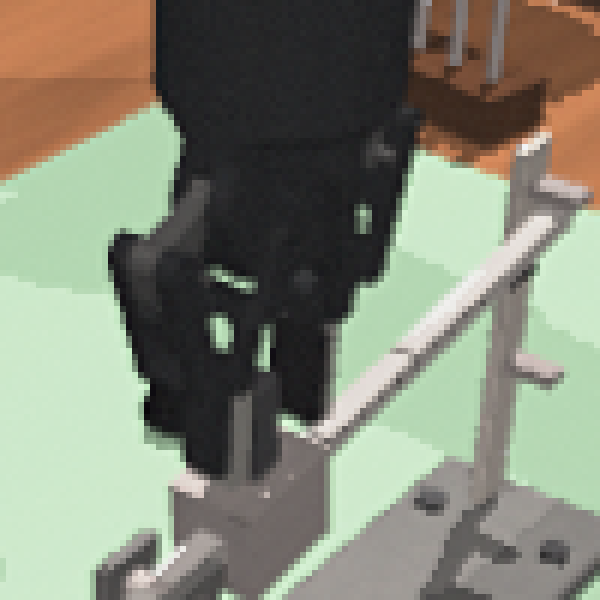

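drive_tool:
  series:
    - {"grip": 40,"delta_pos": [0,0.1,0],"turn": 0}
    - {"grip": 40,"delta_pos": [0,0.2,0],"turn": 0}
    - {"grip": 40,"delta_pos": [0,0.3,0],"turn": 0}
    - {"grip": 40,"delta_pos": [0,0.4,0],"turn": 0}
    - {"grip": 40,"delta_pos": [0,0.5,0],"turn": 0}

```text
time_s: 14.6
eef_pos: [0.6374, 0.069, 0.1267]
orientation: [-179.9, 0.1, -177.1]
force: [-0.7, -3.4, 1.8]
grip_width: 0.473
```

drive_tool:
  series:
    - {"grip": 40,"delta_pos": [0,0.1,0],"turn": 0}
    - {"grip": 40,"delta_pos": [0,0.2,0],"turn": 0}
    - {"grip": 40,"delta_pos": [0,0.3,0],"turn": 0}
    - {"grip": 40,"delta_pos": [0,0.4,0],"turn": 0}
    - {"grip": 40,"delta_pos": [0,0.5,0],"turn": 0}

```text
time_s: 15.02
eef_pos: [0.6365, 0.0847, 0.1261]
orientation: [-180.0, 0.0, -177.1]
force: [1.3, -3.4, 1.4]
grip_width: 0.47
```

```bash
python3 look.py scene 260 110 360 210 6 i5; python3 -c "
from h import *
go(.636,.055,.19,183)"
```

```text
t 15.07 pos [0.6364 0.0854 0.1261] rpy [ 180.     0.  -177.1] j [ 8. 24. -3. 63.  0.  5.] F [ 2.5 -1.8  2. ] w 0.469
delta [ 0.06 -1.01 -2.13] turn -0.01
```

View pics/i5.png

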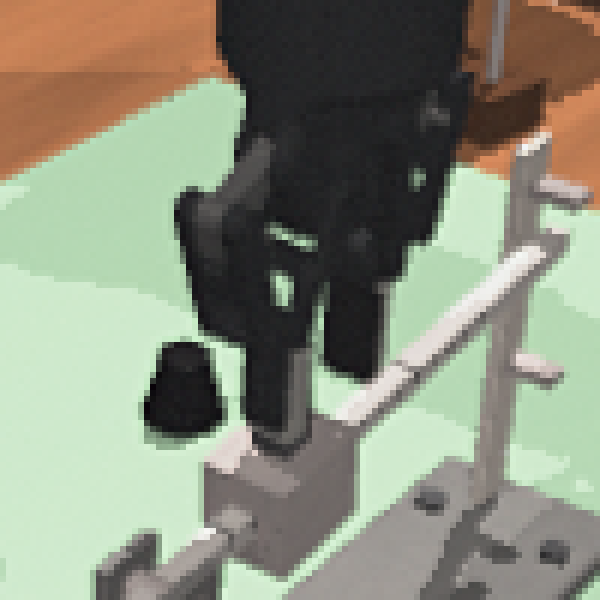

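drive_tool:
  series:
    - {"grip": 40,"delta_pos": [0,0.12,0],"turn": 0}
    - {"grip": 40,"delta_pos": [0,0.24,0],"turn": 0}
    - {"grip": 40,"delta_pos": [0,0.36,0],"turn": 0}
    - {"grip": 40,"delta_pos": [0,0.48,0],"turn": 0}
    - {"grip": 40,"delta_pos": [0,0.6,0],"turn": 0}

```text
time_s: 15.48
eef_pos: [0.6353, 0.1028, 0.1259]
orientation: [180.0, 0.0, -177.1]
force: [2.9, -3.0, -0.0]
grip_width: 0.468
```

drive_tool:
  series:
    - {"grip": 40,"delta_pos": [0,0.12,0],"turn": 0}
    - {"grip": 40,"delta_pos": [0,0.24,0],"turn": 0}
    - {"grip": 40,"delta_pos": [0,0.36,0],"turn": 0}
    - {"grip": 40,"delta_pos": [0,0.48,0],"turn": 0}
    - {"grip": 40,"delta_pos": [0,0.6,0],"turn": 0}

```text
time_s: 15.9
eef_pos: [0.6342, 0.1208, 0.1259]
orientation: [-180.0, -0.0, -177.1]
force: [2.6, -2.5, -0.5]
grip_width: 0.469
```

drive_tool:
  series:
    - {"grip": 40,"delta_pos": [0,-0.15,0],"turn": 0}
    - {"grip": 40,"delta_pos": [0,-0.2,0],"turn": 0}
    - {"grip": 40,"delta_pos": [0,-0.25,0],"turn": 0}
    - {"grip": 40,"delta_pos": [0,-0.25,0],"turn": 0}
    - {"grip": 40,"delta_pos": [0,-0.25,0],"turn": 0}

```text
time_s: 16.32
eef_pos: [0.6345, 0.1128, 0.1259]
orientation: [180.0, -0.0, -177.1]
force: [1.1, 0.3, 0.3]
grip_width: 0.468
```

```bash
python3 look.py scene 260 110 380 210 5 i6; python3 -c "
from h import *
go(.636,.055,.19,183)"
```

```text
t 16.37 pos [0.6346 0.1128 0.126 ] rpy [ 180.    -0.  -177.1] j [10. 25. -2. 63.  0.  7.] F [ 0.2  0.6 -0.1] w 0.467
delta [ 0.05 -1.93 -2.13] turn -0.02
```

View pics/i6.png

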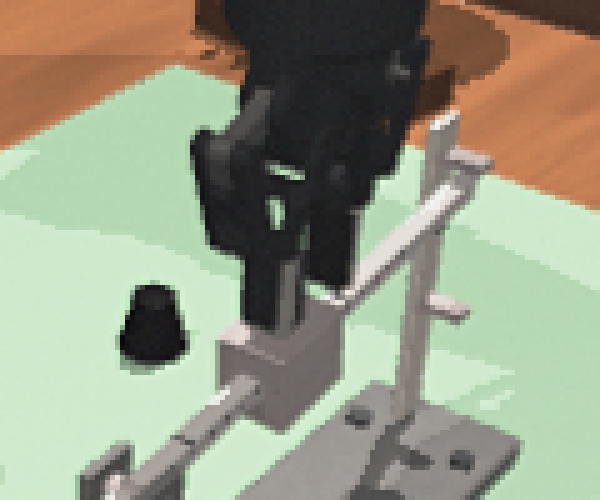

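drive_tool:
  series:
    - {"grip": 40,"delta_pos": [0,0.15,0],"turn": 0}
    - {"grip": 40,"delta_pos": [0,0.3,0],"turn": 0}
    - {"grip": 40,"delta_pos": [0,0.45,0],"turn": 0}
    - {"grip": 40,"delta_pos": [0,0.6,0],"turn": 0}
    - {"grip": 40,"delta_pos": [0,0.7,0],"turn": 0}

```text
time_s: 16.78
eef_pos: [0.6335, 0.1344, 0.1257]
orientation: [-180.0, -0.0, -177.1]
force: [0.6, -3.7, -2.0]
grip_width: 0.466
```

drive_tool:
  series:
    - {"grip": 40,"delta_pos": [0,0.05,0],"turn": 0}
    - {"grip": 40,"delta_pos": [0,0.05,0],"turn": 0}
    - {"grip": 40,"delta_pos": [0,-0.2,0],"turn": 0}
    - {"grip": 40,"delta_pos": [0,-0.3,0],"turn": 0}
    - {"grip": 40,"delta_pos": [0,-0.3,0],"turn": 0}

```text
time_s: 17.2
eef_pos: [0.6343, 0.1242, 0.1263]
orientation: [180.0, 0.0, -177.1]
force: [0.0, 0.0, -0.8]
grip_width: 0.469
```

drive_tool:
  series:
    - {"grip": 40,"delta_pos": [0,0,0],"turn": 0}
    - {"grip": 40,"delta_pos": [0,0,0],"turn": 0}
    - {"grip": 40,"delta_pos": [0,0,0],"turn": 0}
    - {"grip": 40,"delta_pos": [0,0,0],"turn": 0}
    - {"grip": 40,"delta_pos": [0,0,0],"turn": 0}

```text
time_s: 17.62
eef_pos: [0.6341, 0.125, 0.1261]
orientation: [180.0, 0.0, -177.1]
force: [-0.4, 0.2, -0.3]
grip_width: 0.467
```

```bash
python3 look.py scene 260 110 380 210 5 i7; python3 -c "
from h import *
go(.636,.055,.19,183)"
```

```text
t 17.67 pos [0.6341 0.125  0.126 ] rpy [ 180.    -0.  -177.1] j [11. 25. -2. 63.  0.  8.] F [-0.1 -0.2 -1. ] w 0.472
delta [ 0.05 -2.33 -2.13] turn -0.01
```

View pics/i7.png

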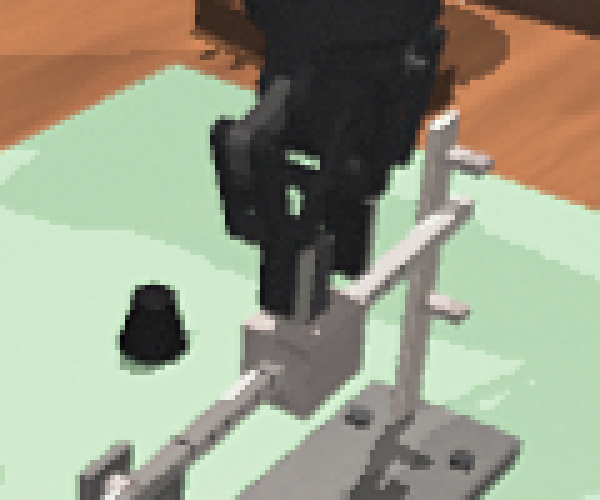

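drive_tool:
  series:
    - {"grip": 40,"delta_pos": [0,0,-0.5],"turn": 0}
    - {"grip": 40,"delta_pos": [0,0,-1.5],"turn": 0}
    - {"grip": 40,"delta_pos": [0,0,-2.2],"turn": 0}
    - {"grip": 40,"delta_pos": [0,0,-2.2],"turn": 0}
    - {"grip": 40,"delta_pos": [0,0,-2.2],"turn": 0}

```text
time_s: 18.08
eef_pos: [0.6353, 0.1252, 0.1936]
orientation: [180.0, 0.2, -177.1]
force: [-0.1, -0.0, -0.2]
grip_width: 0.471
```

drive_tool:
  series:
    - {"grip": 40,"delta_pos": [0,0,0],"turn": 0}
    - {"grip": 40,"delta_pos": [0,0,0],"turn": 0}
    - {"grip": 40,"delta_pos": [0,0,0],"turn": 0}
    - {"grip": 40,"delta_pos": [0,0,0],"turn": 0}
    - {"grip": 40,"delta_pos": [0,0,0],"turn": 0}

```text
time_s: 18.5
eef_pos: [0.6337, 0.1248, 0.1912]
orientation: [-180.0, -0.1, -177.1]
force: [0.3, 0.1, 0.8]
grip_width: 0.468
```

drive_tool:
  series:
    - {"grip": 40,"delta_pos": [0,0,0],"turn": 0}
    - {"grip": 40,"delta_pos": [0,0,0],"turn": 0}
    - {"grip": 40,"delta_pos": [0,0,0],"turn": 0}
    - {"grip": 40,"delta_pos": [0,0,0],"turn": 0}
    - {"grip": 40,"delta_pos": [0,0,0],"turn": 0}

```text
time_s: 18.92
eef_pos: [0.6342, 0.1249, 0.1921]
orientation: [-180.0, 0.0, -177.1]
force: [0.4, 0.3, -0.8]
grip_width: 0.467
```

```bash
python3 look.py scene 260 110 380 210 5 i8; python3 -c "
from h import *
go(.636,.055,.19,183)
a=[cv2.imread(f'pics/full_{k}.png') for k in ('g9','i8')]
a.insert(0,cv2.imread('pics/scene0.png'))
cv2.imwrite('pics/cmp.png',np.hstack([cv2.resize(x[135:185,330:365],None,fx=7,fy=7,interpolation=0) for x in a]))"
```

```text
t 18.97 pos [0.6341 0.1249 0.1921] rpy [-180.     0.  -177.1] j [11. 23.  4. 71. -0.  8.] F [-0.4  0.1 -0.4] w 0.466
delta [ 0.06 -2.33  0.07] turn -0.02
```

View pics/i8.png

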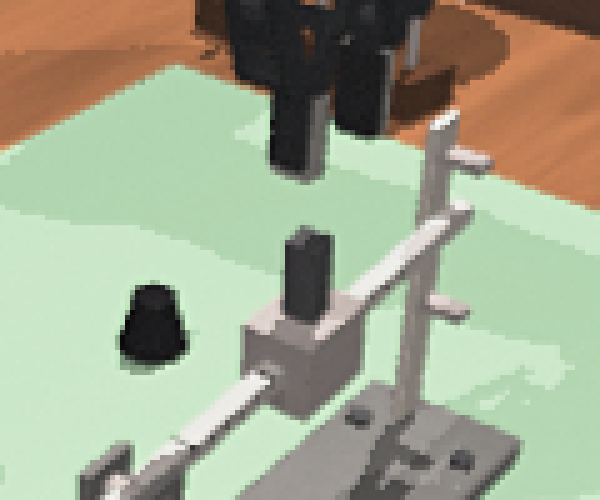

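View pics/cmp.png

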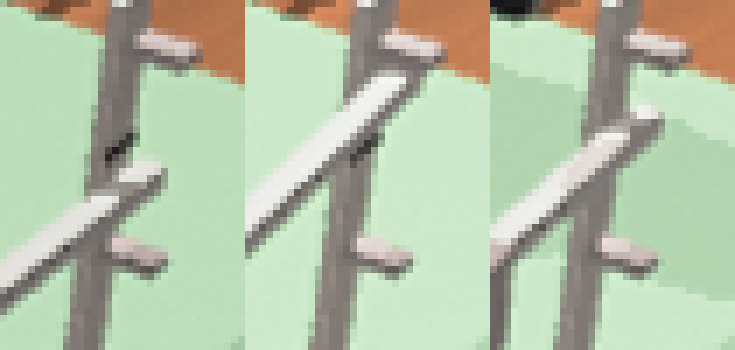

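drive_tool:
  series:
    - {"grip": 40,"delta_pos": [0,0,0.7],"turn": 0}
    - {"grip": 40,"delta_pos": [0,0,1.5],"turn": 0}
    - {"grip": 40,"delta_pos": [0,0,2.2],"turn": 0}
    - {"grip": 40,"delta_pos": [0,0,2.2],"turn": 0}
    - {"grip": 40,"delta_pos": [0,0,2.2],"turn": 0}

```text
time_s: 19.38
eef_pos: [0.633, 0.1246, 0.1252]
orientation: [-180.0, -0.2, -177.1]
force: [0.6, -0.3, 0.8]
grip_width: 0.466
```

drive_tool:
  series:
    - {"grip": 40,"delta_pos": [0,0.15,0],"turn": 0}
    - {"grip": 40,"delta_pos": [0,0.3,0],"turn": 0}
    - {"grip": 40,"delta_pos": [0,0.4,0],"turn": 0}
    - {"grip": 40,"delta_pos": [0,0.5,0],"turn": 0}
    - {"grip": 40,"delta_pos": [0,0.58,0],"turn": 0}

```text
time_s: 19.8
eef_pos: [0.6341, 0.1422, 0.1268]
orientation: [-179.9, 0.1, -177.1]
force: [2.3, -2.9, -1.6]
grip_width: 0.473
```

drive_tool:
  series:
    - {"grip": 40,"delta_pos": [0,0.08,0],"turn": 0}
    - {"grip": 40,"delta_pos": [0,0.08,0],"turn": 0}
    - {"grip": 40,"delta_pos": [0,-0.15,0],"turn": 0}
    - {"grip": 40,"delta_pos": [0,-0.3,0],"turn": 0}
    - {"grip": 40,"delta_pos": [0,-0.3,0],"turn": 0}

```text
time_s: 20.22
eef_pos: [0.6335, 0.1323, 0.126]
orientation: [-180.0, -0.0, -177.2]
force: [-1.1, 0.6, -0.8]
grip_width: 0.468
```

drive_tool:
  series:
    - {"grip": 40,"delta_pos": [0,0,-0.5],"turn": 0}
    - {"grip": 40,"delta_pos": [0,0,-1.5],"turn": 0}
    - {"grip": 40,"delta_pos": [0,0,-2.2],"turn": 0}
    - {"grip": 40,"delta_pos": [0,0,-2.2],"turn": 0}
    - {"grip": 40,"delta_pos": [0,0,-2.2],"turn": 0}

```text
time_s: 20.63
eef_pos: [0.6347, 0.1334, 0.1937]
orientation: [180.0, 0.2, -177.1]
force: [-0.5, -0.5, 0.0]
grip_width: 0.468
```

drive_tool:
  series:
    - {"grip": 40,"delta_pos": [0,0,0],"turn": 0}
    - {"grip": 40,"delta_pos": [0,0,0],"turn": 0}
    - {"grip": 40,"delta_pos": [0,0,0],"turn": 0}
    - {"grip": 40,"delta_pos": [0,0,0],"turn": 0}
    - {"grip": 40,"delta_pos": [0,0,0],"turn": 0}

```text
time_s: 21.05
eef_pos: [0.6333, 0.1332, 0.1912]
orientation: [-180.0, -0.1, -177.1]
force: [-0.4, -0.0, -0.2]
grip_width: 0.469
```

drive_tool:
  series:
    - {"grip": 40,"delta_pos": [0,0,0],"turn": 0}
    - {"grip": 40,"delta_pos": [0,0,0],"turn": 0}
    - {"grip": 40,"delta_pos": [0,0,0],"turn": 0}
    - {"grip": 40,"delta_pos": [0,0,0],"turn": 0}
    - {"grip": 40,"delta_pos": [0,0,0],"turn": 0}

```text
time_s: 21.47
eef_pos: [0.6337, 0.1333, 0.1921]
orientation: [-180.0, 0.0, -177.1]
force: [0.2, 0.4, -0.9]
grip_width: 0.47
```

```bash
python3 look.py scene 260 110 380 210 5 j1; python3 -c "
from h import *
go(.636,.055,.19,183)
a=[cv2.imread(f'pics/full_{k}.png') for k in ('g9','i8','j1')]
a.insert(0,cv2.imread('pics/scene0.png'))
cv2.imwrite('pics/cmp2.png',np.hstack([cv2.resize(x[135:185,335:363],None,fx=7,fy=7,interpolation=0) for x in a]))"
```

```text
t 21.52 pos [0.6337 0.1333 0.1921] rpy [ 180.     0.  -177.1] j [12. 23.  4. 71.  0.  9.] F [0.1 0.7 0.1] w 0.47
delta [ 0.06 -2.61  0.07] turn -0.02
```

View pics/j1.png

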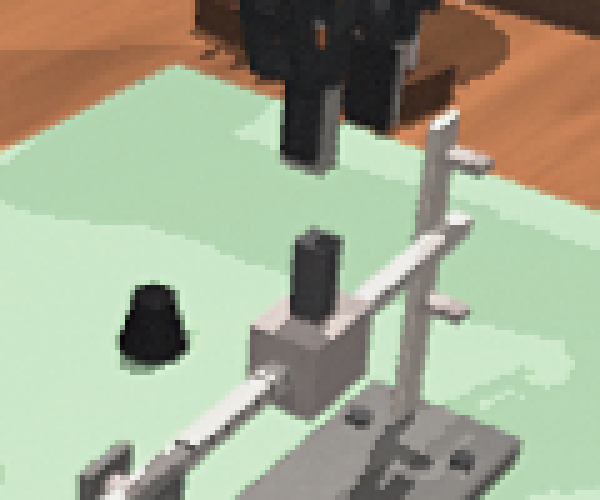

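View pics/cmp2.png

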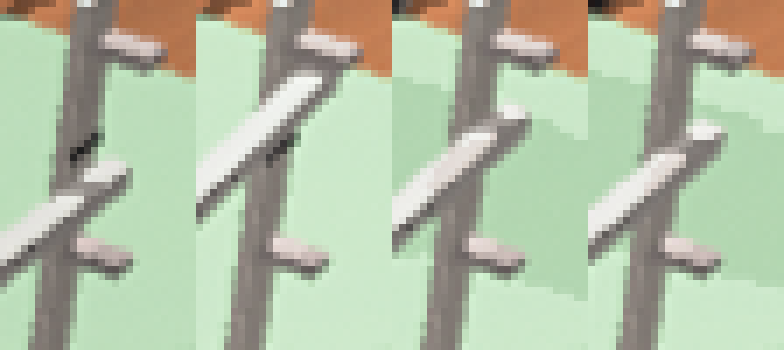

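```bash
python3 -c "
from h import *
u=np.array([-.053,.9986,0]);x=np.array([.9986,.053,0]);O=np.array([.635,.0045,.125]);k=np.array([0,0,1.])
for th in (-.05,0,.01,.02,.03,.05,.12):
  c,s=np.cos(th),np.sin(th)
  r=[]
  for dx,dz in ((.005,.005),(.005,-.005),(-.005,.005)):
    P=O+u*(.265*c-dz*s)+k*(.265*s+dz*c)+dx*x
    q=(proj('scene',P)-[335,135])*7; r+=list(np.round(q,0))
  print(th,r)
im=cv2.imread('pics/full_j1.png');
for k_ in ('full_g9','full_i8','full_j1','scene0'):
  im=cv2.imread(f'pics/{k_}.png'); g=im.min(2).astype(int)
  print(k_); print(g[140:168,350:356].T)
"
```

```text
-0.05 [np.float64(124.0), np.float64(176.0), np.float64(120.0), np.float64(201.0), np.float64(99.0), np.float64(167.0)]
0 [np.float64(129.0), np.float64(142.0), np.float64(126.0), np.float64(167.0), np.float64(104.0), np.float64(134.0)]
0.01 [np.float64(130.0), np.float64(136.0), np.float64(127.0), np.float64(161.0), np.float64(104.0), np.float64(127.0)]
0.02 [np.float64(131.0), np.float64(129.0), np.float64(128.0), np.float64(154.0), np.float64(105.0), np.float64(120.0)]
0.03 [np.float64(132.0), np.float64(123.0), np.float64(129.0), np.float64(148.0), np.float64(106.0), np.float64(114.0)]
0.05 [np.float64(134.0), np.float64(109.0), np.float64(131.0), np.float64(134.0), np.float64(107.0), np.float64(101.0)]
0.12 [np.float64(138.0), np.float64(63.0), np.float64(136.0), np.float64(88.0), np.float64(111.0), np.float64(55.0)]
full_g9
[[216 184 101 108 128 182 241 238 228 162 108 122 166 209 208 208 204 202
  204 202 203 201 203 202 201 203 203 202]
 [217 203 104 108 125 177 243 230 162 108 124 165 206 206 203 203 203 202
  202 202 202 202 203 203 203 202 203 202]
 [219 205 137 104 110 15
[... 1876 characters left out ...]
200 170  92 105 142 161 175 176 192 192 191 191 190 191 193 190 190 202
  224 224 214 151 103 118 166 191 188 187]
 [198 185  96 109 168 192 190 188 188 186 187 187 188 187 188 187 187 201
  224 221 146  99 109 148 191 187 187 188]
 [202 188 125  97 131 192 187 187 186 187 185 186 186 187 187 187 183 190
  216 204 101 109 131 178 189 187 187 186]
 [198 194 161  93 115 188 189 187 186 186 186 187 186 186 186 186 186 188
  187 140 139 146 178 189 187 187 187 187]
 [163 196 166  97 108 164 189 186 186 187 186 186 187 186 186 187 185 187
  186 189 190 191 188 188 186 187 186 186]
 [125 203 189 119  97 136 189 188 184 186 186 187 187 186 187 186 187 187
  186 187 187 186 187 186 187 187 187 187]]
```

```bash
python3 -c "
from h import *
u=np.array([-.053,.9986,0]);x=np.array([.9986,.053,0]);O=np.array([.635,.0045,.125]);k=np.array([0,0,1.])
for dx in (-.005,-.008,-.011,-.016,-.027):
  for du in (.250,.258,.264,.272):
    P=O+u*du+dx*x; print(dx,du,np.round((proj('scene',P)-[335,135])*7))
for dx in (-.005,-.027): print('top',np.round((proj('scene',O+.261*u+dx*x+[0,0,.059])-[335,135])*7))
im=cv2.imread('pics/scene0.png');cv2.imwrite('pics/post.png',cv2.resize(im[120:200,325:370],None,fx=7,fy=7,interpolation=0))"
```

```text
-0.005 0.25 [ 80. 163.]
-0.005 0.258 [ 92. 154.]
-0.005 0.264 [100. 147.]
-0.005 0.272 [112. 138.]
-0.008 0.25 [ 73. 160.]
-0.008 0.258 [ 84. 151.]
-0.008 0.264 [ 93. 145.]
-0.008 0.272 [104. 136.]
-0.011 0.25 [ 65. 158.]
-0.011 0.258 [ 76. 149.]
-0.011 0.264 [ 85. 142.]
-0.011 0.272 [ 96. 133.]
-0.016 0.25 [ 52. 153.]
-0.016 0.258 [ 64. 144.]
-0.016 0.264 [ 72. 138.]
-0.016 0.272 [ 84. 129.]
-0.027 0.25 [ 24. 144.]
-0.027 0.258 [ 36. 135.]
-0.027 0.264 [ 45. 128.]
-0.027 0.272 [ 56. 119.]
top [118.  -3.]
top [ 59. -21.]
```

View pics/post.png

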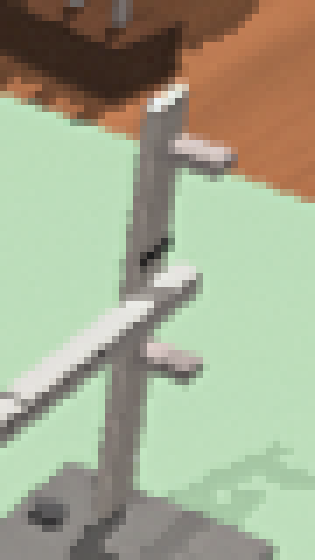

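drive_tool:
  series:
    - {"grip": 40,"delta_pos": [0,0,0.7],"turn": 0}
    - {"grip": 40,"delta_pos": [0,0,1.5],"turn": 0}
    - {"grip": 40,"delta_pos": [0,0,2.2],"turn": 0}
    - {"grip": 40,"delta_pos": [0,0,2.2],"turn": 0}
    - {"grip": 40,"delta_pos": [0,0,2.2],"turn": 0}

```text
time_s: 21.93
eef_pos: [0.6325, 0.133, 0.1251]
orientation: [-180.0, -0.2, -177.1]
force: [-0.0, -0.4, 1.6]
grip_width: 0.472
```

drive_tool:
  series:
    - {"grip": 40,"delta_pos": [0,0.1,0],"turn": 0}
    - {"grip": 40,"delta_pos": [0,0.2,0],"turn": 0}
    - {"grip": 40,"delta_pos": [0,0.3,0],"turn": 0}
    - {"grip": 40,"delta_pos": [0,0.4,0],"turn": 0}
    - {"grip": 40,"delta_pos": [0,0.45,0],"turn": 0}

```text
time_s: 22.35
eef_pos: [0.6337, 0.1468, 0.1268]
orientation: [-179.9, 0.1, -177.1]
force: [1.4, -2.7, -1.2]
grip_width: 0.467
```

drive_tool:
  series:
    - {"grip": 40,"delta_pos": [0,0.05,0],"turn": 0}
    - {"grip": 40,"delta_pos": [0,0.05,0],"turn": 0}
    - {"grip": 40,"delta_pos": [0,-0.15,0],"turn": 0}
    - {"grip": 40,"delta_pos": [0,-0.3,0],"turn": 0}
    - {"grip": 40,"delta_pos": [0,-0.3,0],"turn": 0}

```text
time_s: 22.77
eef_pos: [0.6332, 0.1368, 0.126]
orientation: [-180.0, -0.0, -177.1]
force: [0.2, -0.3, -0.6]
grip_width: 0.471
```

drive_tool:
  series:
    - {"grip": 40,"delta_pos": [0,0,-0.5],"turn": 0}
    - {"grip": 40,"delta_pos": [0,0,-1.5],"turn": 0}
    - {"grip": 40,"delta_pos": [0,0,-2.5],"turn": 0}
    - {"grip": 40,"delta_pos": [0,0,-3.0],"turn": 0}
    - {"grip": 40,"delta_pos": [0,0,-3.0],"turn": 0}

```text
time_s: 23.18
eef_pos: [0.6357, 0.1381, 0.2207]
orientation: [179.9, 0.4, -177.1]
force: [-0.1, -0.8, 0.8]
grip_width: 0.466
```

drive_tool:
  series:
    - {"grip": 40,"delta_pos": [0,0,0],"turn": 0}
    - {"grip": 40,"delta_pos": [0,0,0],"turn": 0}
    - {"grip": 40,"delta_pos": [0,0,0],"turn": 0}
    - {"grip": 40,"delta_pos": [0,0,0],"turn": 0}
    - {"grip": 40,"delta_pos": [0,0,0],"turn": 0}

```text
time_s: 23.6
eef_pos: [0.6328, 0.1376, 0.2148]
orientation: [-180.0, -0.1, -177.1]
force: [0.2, -0.3, 0.5]
grip_width: 0.47
```

drive_tool:
  series:
    - {"grip": 40,"delta_pos": [0,0,0],"turn": 0}
    - {"grip": 40,"delta_pos": [0,0,0],"turn": 0}
    - {"grip": 40,"delta_pos": [0,0,0],"turn": 0}
    - {"grip": 40,"delta_pos": [0,0,0],"turn": 0}
    - {"grip": 40,"delta_pos": [0,0,0],"turn": 0}

```text
time_s: 24.02
eef_pos: [0.6335, 0.1378, 0.2161]
orientation: [180.0, 0.0, -177.1]
force: [0.1, -0.9, -0.2]
grip_width: 0.469
```

drive_tool:
  series:
    - {"grip": 40,"delta_pos": [0,0,0],"turn": 0}
    - {"grip": 40,"delta_pos": [0,0,0],"turn": 0}
    - {"grip": 40,"delta_pos": [0,0,0],"turn": 0}
    - {"grip": 40,"delta_pos": [0,0,0],"turn": 0}
    - {"grip": 40,"delta_pos": [0,0,0],"turn": 0}

```text
time_s: 24.43
eef_pos: [0.6335, 0.1378, 0.216]
orientation: [-180.0, 0.0, -177.1]
force: [0.2, 0.4, -0.5]
grip_width: 0.47
```

```bash
python3 look.py scene 190 110 370 300 3 j2; python3 -c "
from h import *
go(.636,.055,.19,183)
a=[cv2.imread(f'pics/full_{k}.png') for k in ('g9','j1','j2')]
a.insert(0,cv2.imread('pics/scene0.png'))
cv2.imwrite('pics/cmp3.png',np.hstack([cv2.resize(x[135:185,335:363],None,fx=7,fy=7,interpolation=0) for x in a]))
print(a[3].min(2)[148:162,350:356].T)"
```

```text
t 24.48 pos [0.6335 0.1378 0.216 ] rpy [ 180.     0.  -177.1] j [12. 23.  7. 74.  0.  9.] F [0.1 0.3 0.4] w 0.468
delta [ 0.06 -2.76  0.87] turn -0.02
[[179 179 179 178 186 224 239 233 139 118 114 117 131 170]
 [175 176 177 175 185 224 235 232 196 112 116 129 159 179]
 [179 175 176 176 176 197 230 198 109 112 128 160 179 176]
 [199 174 175 176 175 178 193 154 121 131 159 179 178 177]
 [198 174 175 176 176 173 160 152 166 167 179 177 176 176]
 [197 173 176 176 178 175 177 177 179 178 176 177 177 176]]
```

View pics/j2.png

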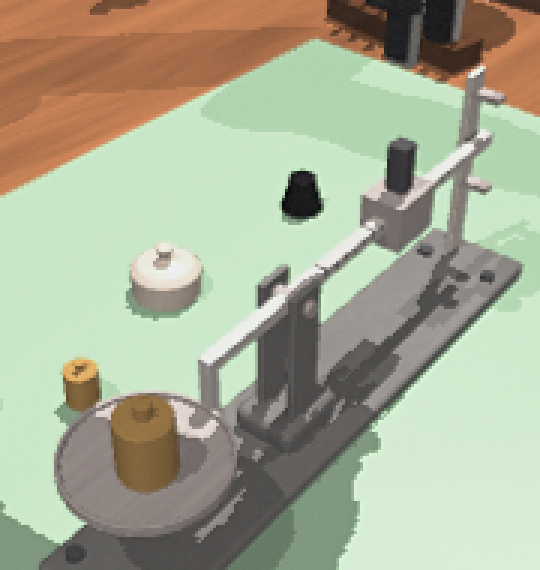

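View pics/cmp3.png

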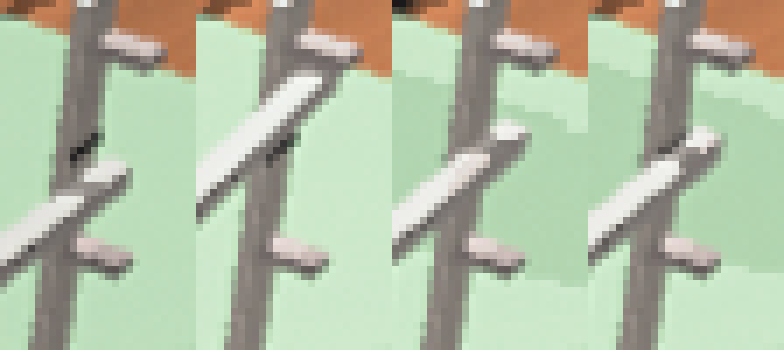

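```bash
python3 -c "
from h import *
a=cv2.imread('pics/full_j2.png');b=imaging.grab_frame('scene')
print('beam diff',np.abs(a[140:180,330:360].astype(int)-b[140:180,330:360]).max())
m=cv2.imread('pics/scene0.png')
from bench import job
print(job.sign_off())"
```

```text
beam diff 4
the job is handed in; nothing more can be done
None
```

The clock weight is standing upright on the pan, the counterpoise is pushed out, and the free beam rests level. I handed the job in at about 24.5 s of the 61 s allowed.

**What I did**
- I lowered the weight onto the pan until the beam reached its stop. The highest wrist reading was about 9 N, so roughly 12 N on the pan. I then eased off and let go.
- I slid the counterpoise out with one pad at about 3 N and never squeezed it. I lifted clear after each push to see where the beam settled.

**Last checks**
- **Level:** the last picture puts the beam tip at the middle mark, a tilt of about 0.00 rad. The same measurement read 0.107 rad when the beam was at its 0.12 rad stop. Even allowing for that error, the beam is within about 0.013 rad of level, against a limit of 0.025.
- **At rest:** two pictures taken just before hand-in, with the arm clear above, showed no change around the beam tip.
- **Other things on the mat:** the dish and loupe look unmoved. I did not measure them again, and the holder was outside the last close pictures. The arm never came near it.

**One disagreement:** the arm's reported TCP height was about 30 mm lower than where the pictures showed the fingertips. It even read −21 mm over the mat with no contact. I worked from the pictures and the force readings for height.

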